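# Turn the instrument housing feet-up beneath the bench shelf

## Robot

A 6-joint arm with a two-finger parallel gripper is mounted at the origin on the work surface. World frame = base frame: x ahead of the robot, y to its left, z up, the work surface at z = 0. Lengths are in mm, angles in rad, forces in N, time in s.
With the tool pointing down it reaches from about 275 to 750 mm from the base axis. Payload 10.2 kg.
Tool frame: the origin (TCP) lies at the very end of the fingers, on their centre line; the grasp point (between the pads) lies 19 mm behind it; z points along the fingers, y is the direction in which the jaws open and shut (so a half turn about z gives the same grasp; the last joint's range is limited). The gripper opens to 88 mm and grips with 3 to 60 N. Pads are 18 mm wide; open, the fingers measure 123 mm over their backs; the gripper's body (75 mm by 187 mm) begins 45 mm behind the grasp point.
Start: joints at [-1.528, 0.313, 1.498, -0, 1.331, -0.223], TCP at [137.894, -506.573, 238.72] pointing down, gripper open.
Joint ranges: [-2.94, 2.94], [-0.97, 2.17], [0.19, 2.56], [-1.23, 4.37], [0.02, 3.11], [-2.88, 2.88]. Speed limits (rad/s): [2.39, 2.39, 3.01, 3.14, 3.14, 3.14].

## Interface

Orientations are given as a unit quaternion [x, y, z, w].
In Python, from rig import bot gives the robot as it stands.
- The arm moves only by the shell command python3 -m creep 'ROWS' [OPENING]. ROWS is JSON, a list of rows, each a list of 6 numbers: the shift along the tool's x, y, z in units of 400 mm (1.0 is 400 mm), then the turn, a rotation vector about the tool's x, y, z in units of 360 degrees (1.0 is 360 degrees). In form: [[x, y, z, rx, ry, rz], ...]. A call has 1 to 12 rows; each row is the pose to reach, as a shift and turn from the pose commanded when the call began, along the tool's axes at that moment, turning the shorter way round; what a row does not reach only later rows make up. A row lasts 1/10 s, in which the tool goes at most 50 mm and 8.59 degrees, less where a joint would pass 70% of its speed; a pose out of reach is approached as far as the arm can. A call with a number of a shift or a turn outside -1 to 1 is refused whole. A call with a gripper value outside its range is refused whole. OPENING is the finger opening in mm, from 0 to 88.1, set as the call begins (- or left out, the last holds). The fingers move at their own pace and stop on an object; the grip force is fixed at half the most. Time passes only in rows, so rows that repeat a pose let the fingers close. It gives the time, the measured TCP pose, the force and the opening at its end, in the units of the state.
- bot.get_obs(): the state, without advancing time (a new reading comes with each control period).
- bot.grab_frame(name): name is "side" or "top"; returns (picture, depth): 480x640x3 uint8, red, green, blue; 480x640 float32, mm along the optical axis (not along the pixel's ray), 0 where there is no reading.
- bot.calibration(name): a dict with "vertical_fov" (degrees; the focal length in pixels is half the picture's height over the tangent of half this angle, whatever the lens; pixels are square), "cx", "cy" (the principal point, pixels), "rvec" (rotation vector, rad) and "tvec" (3), from world to camera coordinates, as OpenCV has them. Camera axes: x right, y down, z forward; pixel columns grow to the right and rows downward; lengths in mm; the calibration is good to about 2 mm. A picture is of the moment at which its call begins. calibration takes no time and is no camera call.
- bot.finish_job(): hands the job in, once; it reports no verdict.
Trained networks look in the newest picture that a camera, given by its name, has taken for a name from the list of things; names that differ only in an ending like _2 or _b are one class to them, and where a whole thing is asked for, a point or a joint stands for the part that bears it (a point fixed in the world has none). Each returns a list of dicts, best first, with "confidence" (0 to 1); they miss things now and then, are a little off and sometimes report something else, mostly with a low value. They report only what shows in the picture. A call takes as long as a camera call.
- bot.recognise(camera, query): "bbox" ([left, top, right, bottom] in pixels, round what is visible of it).
- bot.outline_of(camera, query): "region" (480x640 bool, what is visible of it) and "bbox" ([left, top, right, bottom] in pixels, round what is visible of it).
- bot.landmark_of(camera, query): "at" ([column, row] in pixels: a listed point, or the origin of a listed thing).
The state is a dict: "t": time; "joint_positions": joint angles; "qvel": joint speeds; "effort": joint torques, N m; "ee_pos": TCP position; "eef_rot": TCP orientation; "ft_force": force on the tool from outside, world axes, zero at the start; "moment": the same for the moment, N m; "grip_width": finger opening in mm.
Only numpy, scipy, OpenCV 4.12 (cv2) and the standard library are available. Lean on these libraries where they do the work, as an engineer would, in place of code of your own. Each camera call takes 0.05 s, during which the arm holds its last target.

## Task

Tip the aluminium instrument housing over sideways beneath the low bench shelf, so that it lies flat on the bench with its open side down and its rubber feet up; do not draw it out from under the shelf or bang it against the shelf. Leave it under the shelf with its far end pushed home squarely against the yellow stop rail, and leave everything else where it is.

Things in the scene. Friction and masses are not known exactly. Their poses are not given: they have to be found in the camera images.
- housing_mid (a point): Centre of the open aluminium instrument housing, half-way up: 22 mm above its soles. Housing: 200 long (x), 80 wide over the flanges (y), 44 high (z) with 6 mm feet; 0.2 to 0.45 kg. z points from the feet to the open side: up at the start, down at the end (centre again 22 mm up). It lies loose along the shelf's x within 0.08 rad, the near 85 to 105 mm standing out in front of the shelf.
- housing: The same housing, origin at its soles. Tray 64 wide, floor and walls 4 thick, walls 38 high, four black rubber feet (diameter 14 at x +-80, y +-25) under the dark floor. Along each side a 4 mm thick flange stands 8 out from the wall at the rim, its underside 40 above the bench: a tilted fingertip fits under it. It can stand on its side, 80 tall, on foot and flange edges (rolled 80 degrees); past about 110 degrees it falls over, landing 115 to the side.
- shelf: Fixed bench shelf: wooden frame, clear panel, blue sides, low instruments on top. Origin: middle of the front (robot-side) edge, at bench level. x points under the shelf, away from the robot, y left along the edge. Deck x 0 to 220, y +-300, underside 104 above the bench, 18 thick. Instruments up to 177 high at |y| 185 to 285, x 50 to 200. Sides at |y| 278 to 298, x 70 to 200; open in front and behind.
- stop_rail: Yellow stop rail fixed to the bench under the shelf, parallel to its front edge: 12 deep, 500 long, 18 high. Origin: middle of its near (robot-side) lower edge, 150 mm behind the shelf's front edge; x points away from the robot. The housing's far end must rest against this near face: its centre is then 100 mm in front of it.
- supply: Black mains supply block, 110 x 50 x 50 high, 0.8 kg, loose, origin under its centre; under the shelf in the half of the bay where the housing is not, about 280 mm from it (centre to centre) along the shelf's y. The free space beside the housing for tipping it over is on the side of this block. Leave it alone.
- spool: Red spool, diameter 50, 40 high, standing behind the stop rail, origin under its centre. Leave it alone.
- meter: Orange hand-held meter lying on the bench left of the shelf, 150 x 75 x 35 high, origin under its centre. Leave it alone.
- bin: Blue open parts bin right of the shelf, 120 x 90 x 50 high, origin under its centre. Leave it alone.
- bottle: White bottle with red cap left of the shelf, diameter 48, 120 high, origin under its centre. Leave it alone.
- driver: Screwdriver with a green handle lying on the bench right of the shelf, 170 long. Leave it alone.

How it is judged (in metres and radians):
On the way:
1. the housing has been turned over: it lies flat on the bench, feet up, partly under the shelf (angle between housing_mid's own z axis and vertical above 3.04 rad and height (world z) of housing_mid below 0.027 m), for 0.2 s.
At the end, for the whole second after the job is handed in: The housing lies flat on the bench upside down (feet up, within 0.1 rad, its centre under 27 mm high), between the shelf's sides, with its far end within 6 mm of the stop rail and square to it within 0.07 rad, at rest (all of step 1 and x of housing_mid in the frame of stop_rail between -0.106 and -0.095 m and y of housing_mid in the frame of shelf between -0.225 and 0.225 m and angle between the x axis of housing_mid and the x axis of stop_rail, either way round below 0.07 rad and linear speed of housing below 0.01 m/s); the robot touches nothing.
It fails at once if the housing is drawn out from under the shelf (its centre more than 45 mm in front of the shelf's front edge) (x of housing_mid in the frame of shelf below -0.045 m).
It fails at once if the housing is banged or pressed against the shelf with more than 15 N (contact force between housing and shelf above 15 N).
It fails at once if another thing (supply block, spool, meter, bin, bottle or screwdriver) is moved more than 30 mm (distance of any of supply, spool, meter, bin, bottle, driver from where it was at the start of the episode above 0.03 m).
It also fails if it takes over 72 s, if anything falls off the work surface, if the arm or the gripper's body presses on something with over 40 N, if the wrist force passes 120 N, or if a joint passes its speed limit or range.

## Working session

There is one attempt and no reset: what is moved stays moved. The work goes in short steps, Python scripts to look and compute and a shell command to move; the robot and the scene stay as the last step left them, time stands still between calls to the robot, and variables do not carry over. Pictures are saved under pics/ and viewed, and the job is handed in when it is done.

```bash
ls; mkdir -p pics; python3 - <<'E'
from rig import bot
import cv2
print(bot.get_obs())
for n in ["side","top"]:
    p,d=bot.grab_frame(n)
    cv2.imwrite(f"pics/{n}0.png",p[:,:,::-1])
    print(n,bot.calibration(n))
E
```

```text
pics
{'t': 0.0, 'joint_positions': array([-1.52840541e+00,  3.13442740e-01,  1.49844833e+00,  1.53014046e-05,
        1.33096626e+00, -2.23423935e-01]), 'qvel': array([-0.00014814, -0.0003269 ,  0.00160547, -0.00117006, -0.00102896,
        0.00119837]), 'effort': array([ 7.44526642e-04, -4.02208400e+01, -2.52267480e+01,  6.95040892e-02,
        3.51565517e-02, -1.14952209e-04]), 'ee_pos': array([ 137.88440339, -506.31782068,  238.16054388]), 'eef_rot': array([ 9.91180845e-01,  1.32514651e-01,  6.45589185e-05, -6.29076122e-04]), 'ft_force': array([-0.86492232,  0.60434403, -0.51412855]), 'moment': array([-0.02005079, -0.0293103 ,  0.01416595]), 'grip_width': 88.1782616387571}
side {'vertical_fov': 43.41782030805051, 'cx': 318.8103415047486, 'cy': 235.7776606815542, 'rvec': array([ 1.4067625 ,  2.14136893, -0.89411503]), 'tvec': array([ 182.45387152, -305.99944857, 2094.40062614])}
top {'vertical_fov': 51.988773294924556, 'cx': 316.92187241262263, 'cy': 231.17248354641677, 'rvec': array([ 2.20710027, -2.15901798,  0.04058915]), 'tvec': array([  15.51378233,  527.63059296, 1271.19327366])}
```

View pics/side0.png

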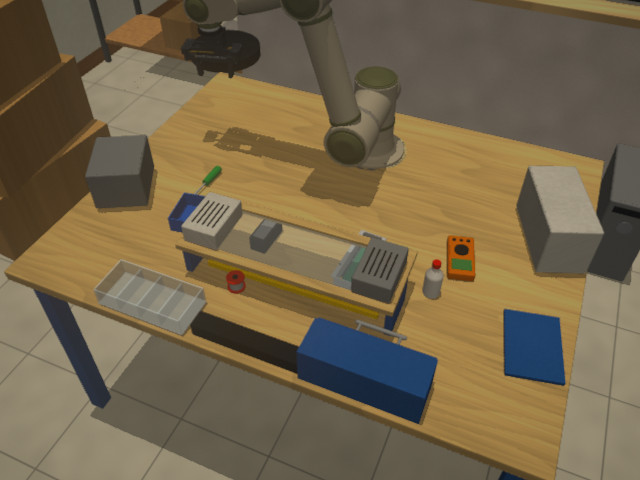

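View pics/top0.png

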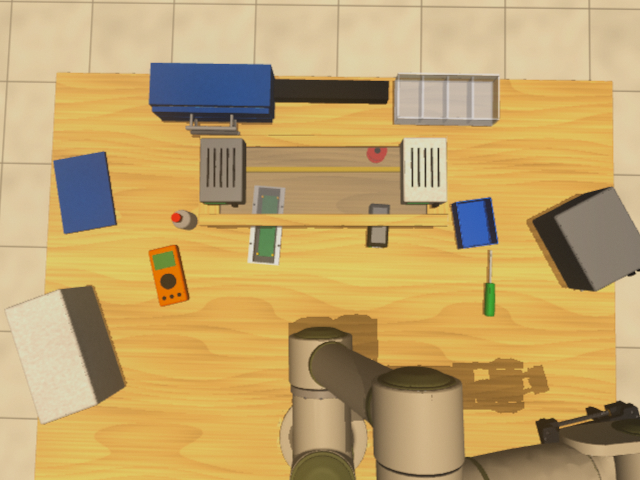

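The top view shows the housing at about (266,225), half under the shelf. The supply block is to its right at (378,225) and the yellow rail runs along row 169. Next I'll measure them.

```bash
cat > h.py <<'E'
from rig import bot
import numpy as np, cv2
from scipy.spatial.transform import Rotation as R
def cam(n):
    c=bot.calibration(n); f=240/np.tan(np.radians(c["vertical_fov"])/2)
    return f,c["cx"],c["cy"],R.from_rotvec(c["rvec"]).as_matrix(),np.array(c["tvec"])
def ray_z(n,uv,z):
    f,cx,cy,M,t=cam(n); uv=np.atleast_2d(uv).astype(float)
    d=np.c_[(uv[:,0]-cx)/f,(uv[:,1]-cy)/f,np.ones(len(uv))]@M; o=-M.T@t
    return o+d*((z-o[2])/d[:,2])[:,None]
def cloud(n,depth):
    f,cx,cy,M,t=cam(n); v,u=np.mgrid[:480,:640]
    P=np.stack([(u-cx)/f*depth,(v-cy)/f*depth,depth],-1)
    return (P-t)@M
def proj(n,X):
    f,cx,cy,M,t=cam(n); c=np.atleast_2d(X)@M.T+t
    return np.c_[cx+f*c[:,0]/c[:,2],cy+f*c[:,1]/c[:,2]]
E
python3 - <<'E'
from h import *
p,d=bot.grab_frame("top")
P=cloud("top",d)
for q,z in [("housing_mid",22),("housing",0),("shelf",0),("stop_rail",0),("supply",0),("spool",0)]:
    r=bot.landmark_of("top",q)[:2]
    for x in r: print(q,x["confidence"],np.round(x["at"],1),ray_z("top",x["at"],z).round(1))
r=bot.outline_of("top","housing")
print([(x["confidence"],x["bbox"]) for x in r])
m=r[0]["region"]; np.save("hm.npy",m)
Q=P[m]; print(np.percentile(Q,[1,5,25,50,75,95,99],axis=0).round(1))
cv2.imwrite("pics/crop.png",cv2.resize(p[120:280,190:460],None,fx=2.9,fy=2.9,interpolation=cv2.INTER_CUBIC)[:,:,::-1])
# depth along column
for u in (266,330,378): print(u,[(v,*P[v,u].round(0)) for v in range(130,275,5)])
E
```

```text
housing_mid 0.88 [267.1 226.4] [[536.4 157.1  22. ]]
housing 0.86 [269.8 226.3] [[538.3 152.6   0. ]]
shelf 0.82 [321.4 224.7] [[545.4  16.    0. ]]
shelf 0.53 [472.3 223.8] [[ 556.2 -380.9    0. ]]
supply 0.77 [377.5 230.7] [[ 532.7 -132.4    0. ]]
[(0.9, [247.3, 223.9, 281.7, 265.3]), (0.23, [482.7, 250.1, 495.9, 316.8])]
[[439.5 120.3   5.5]
 [444.2 124.3   7.3]
 [463.5 142.6  10.7]
 [487.9 162.6  13.7]
 [512.2 183.2  42.5]
 [532.4 194.9  47.2]
 [536.1 198.7  50.2]]
266 [(130, np.float64(797.0), np.float64(170.0), np.float64(-3.0)), (135, np.float64(783.0), np.float64(170.0), np.float64(-0.0)), (140, np.float64(741.0), np.float64(154.0), np.float64(119.0)), (145, np.float64(728.0), np.float64(153.0), np.float64(121.0)), (150, np.float64(717.0), np.float64(154.0), np.float64(115.0)), (155, np.float64(705.0), np.float64(153.0), np.float64(115.0)), (160, np.float64(692.0), np.float64(153.0), np.float64(115.0)), (165, np.float64(681.0), np.float64(153.0), np.float64(111.0)), (170, np.float64(669.0), np.float64(153.0), np.float64(111.0)), (175, np.float64(656.0), np.float64(152.0), np.
[... 4215 characters left out ...]
20, np.float64(551.0), np.float64(-121.0), np.float64(122.0)), (225, np.float64(539.0), np.float64(-121.0), np.float64(122.0)), (230, np.float64(531.0), np.float64(-128.0), np.float64(51.0)), (235, np.float64(518.0), np.float64(-128.0), np.float64(56.0)), (240, np.float64(506.0), np.float64(-128.0), np.float64(54.0)), (245, np.float64(493.0), np.float64(-129.0), np.float64(52.0)), (250, np.float64(482.0), np.float64(-134.0), np.float64(-0.0)), (255, np.float64(469.0), np.float64(-134.0), np.float64(3.0)), (260, np.float64(456.0), np.float64(-135.0), np.float64(1.0)), (265, np.float64(442.0), np.float64(-135.0), np.float64(-1.0)), (270, np.float64(429.0), np.float64(-135.0), np.float64(1.0))]
```

View pics/crop.png

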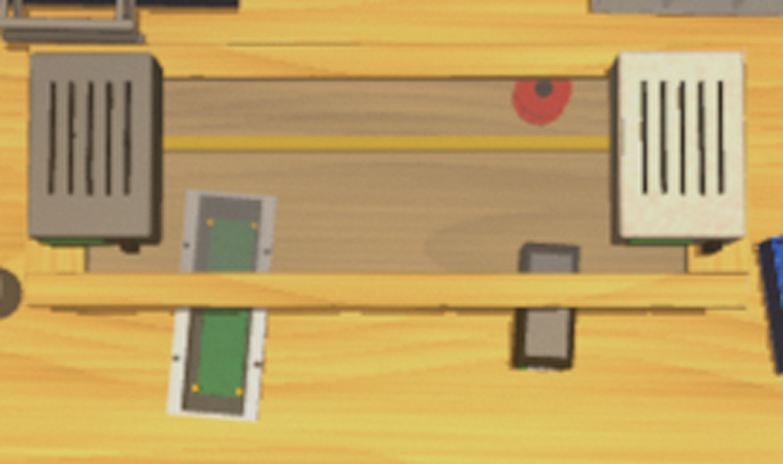

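```bash
python3 - <<'E'
from h import *
def c(u,v): return (u/2.9+190,v/2.9+120)
def show(n,pts,z):
    print(n,ray_z("top",[c(*p) for p in pts],z).round(1).tolist())
show("housing rim",[(167,412),(257,420),(276,198),(187,190)],44)
show("shelf front top edge",[(30,303),(160,305),(600,308),(745,307)],122)
show("rail near bottom",[(165,150),(605,151)],0)
show("rail top near",[(165,148),(605,149)],18)
show("supply top",[(516,362),(572,368),(578,246),(522,242)],50)
show("spool",[(543,88)],40)
E
```

```text
housing rim [[442.8, 201.7, 44.0], [437.5, 122.2, 44.0], [634.2, 110.7, 44.0], [639.8, 189.9, 44.0]]
shelf front top edge [[531.2, 306.1, 122.0], [531.9, 197.8, 122.0], [537.1, -165.9, 122.0], [540.5, -284.8, 122.0]]
rail near bottom [[682.9, 218.0, 0.0], [689.8, -185.9, 0.0]]
rail top near [[681.6, 215.0, 18.0], [688.3, -183.2, 18.0]]
supply top [[493.3, -103.6, 50.0], [489.2, -152.4, 50.0], [596.2, -156.1, 50.0], [598.8, -107.1, 50.0]]
spool [[738.0, -124.3, 40.0]]
```

The housing centre is at about (539,156), yaw −0.06. The shelf front is at x≈532 and the rail face at x≈683.5, both with yaw about +0.016. The free space is on the −y side. My plan is to hook the closed, tilted fingertips under the left flange in front of the shelf, roll the housing to −y, and then push it home.

```bash
cat >> h.py <<'E'
def tgt(pos,yaw,tilt,lean=0):
    # tilt a about world-ish x (negative: body leans to +y); lean about y
    return np.array(pos,float), R.from_euler('z',yaw)*R.from_euler('y',lean)*R.from_euler('x',tilt)*R.from_euler('x',np.pi)
def row(pos,Rt,frm=None):
    o=bot.get_obs() if frm is None else frm
    Rc=R.from_quat(o["eef_rot"]); s=Rc.inv().apply(pos-o["ee_pos"])/400
    r=(Rc.inv()*Rt).as_rotvec()/(2*np.pi)
    return np.r_[s,r].round(4).tolist()
def st():
    o=bot.get_obs(); e=R.from_quat(o["eef_rot"]); M=e.as_matrix()
    print("t",round(o["t"],2),"p",o["ee_pos"].round(1),"z",M[:,2].round(3),"x",M[:,0].round(3),"F",o["ft_force"].round(1),"w",round(o["grip_width"],1),"q",o["joint_positions"].round(2))
E
python3 - <<'E'
from h import *
p,d=bot.grab_frame("side")
cv2.imwrite("pics/side_crop.png",cv2.resize(p[190:340,170:420],None,fx=3.1,fy=3.1,interpolation=cv2.INTER_CUBIC)[:,:,::-1])
print(ray_z("top",(181,218),110))
print(row(*tgt((380,-200,260),0,0)))
print(row(*tgt((420,170,260),-0.05,0)))
E
```

```text
[[546.82741419 357.1495371  110.        ]]
[0.7853, -0.5805, -0.0531, -0.0, -0.0, 0.0423]
[1.1248, -1.4467, -0.0531, -0.0, -0.0, 0.0503]
```

View pics/side_crop.png

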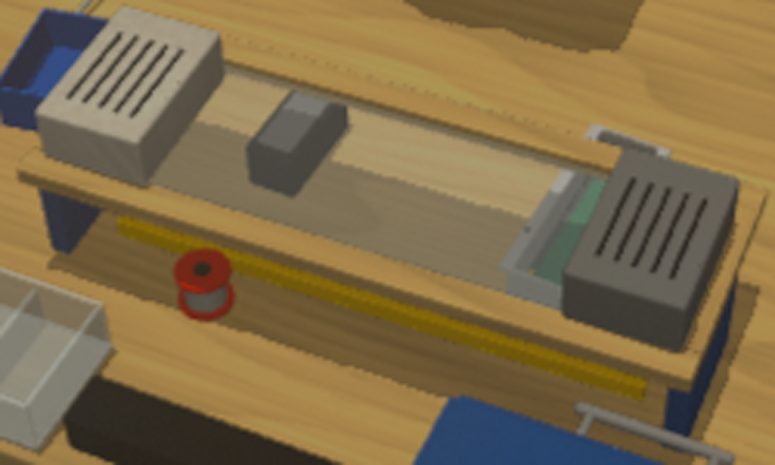

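The side crop shows that the housing has end walls, the right-hand bay is free up to the supply block, and the shelf is clear. I'll start moving.

```bash
python3 -m creep '[[0.785,-0.58,-0.053,0,0,0.0423],[0.785,-0.58,-0.053,0,0,0.0423],[0.785,-0.58,-0.053,0,0,0.0423],[0.785,-0.58,-0.053,0,0,0.0423],[0.785,-0.58,-0.053,0,0,0.0423],[0.785,-0.58,-0.053,0,0,0.0423],[0.785,-0.58,-0.053,0,0,0.0423],[0.785,-0.58,-0.053,0,0,0.0423],[0.785,-0.58,-0.053,0,0,0.0423],[0.785,-0.58,-0.053,0,0,0.0423]]' 0
python3 -c "
from h import *
st()
print(row(*tgt((420,190,260),-0.05,0)))"
```

```text
t: 1.55
ee_pos: [380.1, -199.9, 260.0]
eef_rot: [1.0, 0.001, -0.0, 0.0]
ft_force: [-0.3, 0.3, 0.3]
grip_width: 10.5
t 1.55 p [ 380.1 -199.9  260. ] z [-0. -0. -1.] x [ 1.     0.002 -0.   ] F [-0.3  0.3  0.3] w 10.5 q [-0.76  0.08  1.72 -0.    1.33  0.81]
[0.1016, -0.9745, -0.0004, 0.0, 0.0, 0.0083]
```

```bash
python3 -m creep '[[0.1,-0.975,0,0,0,0.008],[0.1,-0.975,0,0,0,0.008],[0.1,-0.975,0,0,0,0.008],[0.1,-0.975,0,0,0,0.008],[0.1,-0.975,0,0,0,0.008],[0.1,-0.975,0,0,0,0.008],[0.1,-0.975,0,0,0,0.008],[0.1,-0.975,0,0,0,0.008],[0.1,-0.975,0,0,0,0.008],[0.1,-0.975,0,0,0,0.008]]' 0
python3 -c "
from h import *
st()
print(row(*tgt((482,260,180),-0.055,-np.radians(40))))
print(row(*tgt((470,270,180),-0.055,-np.radians(40))))"
```

```text
t: 2.55
ee_pos: [420.2, 189.0, 259.6]
eef_rot: [1.0, -0.025, -0.0, 0.0]
ft_force: [0.3, -0.2, 0.2]
grip_width: 0.1
t 2.55 p [420.2 189.  259.6] z [-0.001 -0.001 -1.   ] x [ 0.999 -0.05  -0.001] F [ 0.3 -0.2  0.2] w 0.1 q [ 0.17  0.15  1.64 -0.    1.34  1.79]
[0.1456, -0.1853, 0.1988, -0.111, -0.0002, 0.0007]
[0.1144, -0.2087, 0.1988, -0.111, -0.0002, 0.0007]
```

```bash
python3 -m creep '[[0.145,-0.185,0.1,-0.111,0,0.0007],[0.145,-0.185,0.2,-0.111,0,0.0007],[0.145,-0.185,0.2,-0.111,0,0.0007],[0.145,-0.185,0.2,-0.111,0,0.0007],[0.145,-0.185,0.2,-0.111,0,0.0007],[0.145,-0.185,0.2,-0.111,0,0.0007],[0.145,-0.185,0.2,-0.111,0,0.0007]]' 0
python3 - <<'E'
from h import *
st()
p,d=bot.grab_frame("side"); cv2.imwrite("pics/side1.png",p[:,:,::-1])
p,d=bot.grab_frame("top"); cv2.imwrite("pics/top1.png",p[:,:,::-1])
print(row(*tgt((482,232,26),-0.055,-np.radians(40))))
E
```

```text
t: 3.25
ee_pos: [482.3, 259.3, 180.0]
eef_rot: [0.94, -0.027, -0.009, 0.34]
ft_force: [-0.3, -0.3, 0.8]
grip_width: 0.3
t 3.25 p [482.3 259.3 180. ] z [-0.035 -0.639 -0.768] x [ 0.998 -0.056  0.001] F [-0.3 -0.3  0.8] w 0.3 q [ 0.52  0.68  1.25 -0.57  1.64  2.24]
[0.0023, -0.1954, 0.3413, -0.0005, -0.0001, -0.0005]
```

View pics/side1.png

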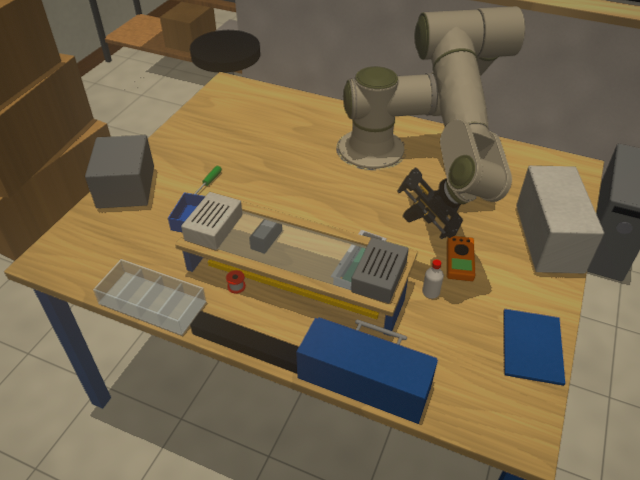

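View pics/top1.png

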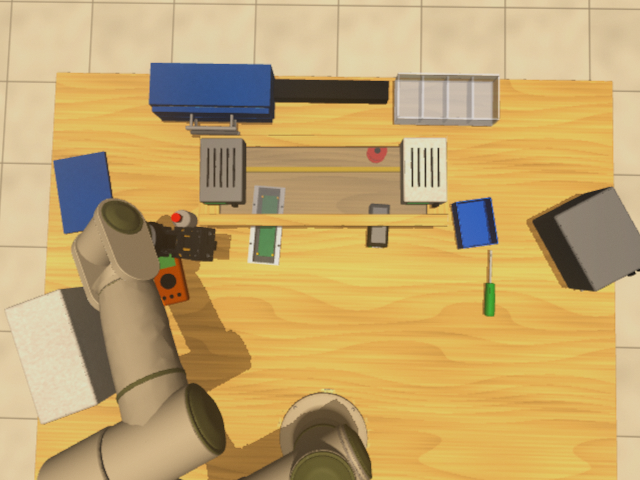

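The tool is tilted beside the housing. The bottle (180,218) and the meter (168,275) sit close under the wrist, so I'll check the clearances before going lower.

```bash
cat >> h.py <<'E'
MET=ray_z("top",[(150,248),(176,245),(187,300),(162,306)],35)
BOT=np.array([547,357.])
def clear(pos,Rt,L=110):
    g=[np.linspace(-37.5,37.5,9),np.linspace(-93.5,93.5,21),np.linspace(-64-L,-64,12)]
    B=np.stack(np.meshgrid(*g),-1).reshape(-1,3)
    w=[np.stack(np.meshgrid(np.linspace(-48,48,9),np.linspace(-48,48,9),np.linspace(-330,-64-L,12)),-1).reshape(-1,3)]
    out={}
    for n,b in (("body",B),("wrist",w[0])):
        W=Rt.apply(b)+pos
        lo=W[W[:,2]<123]
        dbot=np.min(np.hypot(lo[:,0]-BOT[0],lo[:,1]-BOT[1])-24) if len(lo) else 999
        inm=[cv2.pointPolygonTest(MET[:,:2].astype(np.float32).reshape(-1,1,2),(float(q[0]),float(q[1])),False)>=0 for q in W]
        zm=W[inm,2].min()-35 if any(inm) else 999
        ws=W[W[:,2]<180]; sx=(532-ws[:,0]).min() if len(ws) else 999
        out[n]=(round(W[:,2].min(),1),"bottle",round(dbot,1),"meter z",round(zm,1),"shelf",round(sx,1))
    print(out)
E
python3 - <<'E'
from h import *
print(MET.round(0))
for x in (470,480):
  for tilt in (30,35,40):
    for lean in (0,-10,-15,-20):
      p,r=tgt((x,205,27),-0.055,-np.radians(tilt),np.radians(lean))
      print(x,tilt,lean,r.as_matrix()[:,2].round(2)); clear(p,r)
E
```

```text
[[473. 457.  35.]
 [482. 390.  35.]
 [342. 356.  35.]
 [325. 420.  35.]]
470 30 0 [-0.03 -0.5  -0.87]
{'body': (np.float64(35.7), 'bottle', np.float64(7.1), 'meter z', 999, 'shelf', np.float64(15.3)), 'wrist': (np.float64(153.7), 'bottle', 999, 'meter z', np.float64(192.4), 'shelf', np.float64(6.2))}
470 30 -10 [ 0.12 -0.51 -0.85]
{'body': (np.float64(29.0), 'bottle', np.float64(20.1), 'meter z', 999, 'shelf', np.float64(20.4)), 'wrist': (np.float64(143.4), 'bottle', 999, 'meter z', np.float64(168.9), 'shelf', np.float64(29.7))}
470 30 -15 [ 0.2  -0.51 -0.84]
{'body': (np.float64(25.7), 'bottle', np.float64(25.2), 'meter z', np.float64(82.7), 'shelf', np.float64(21.9)), 'wrist': (np.float64(136.9), 'bottle', 999, 'meter z', np.float64(161.3), 'shelf', np.float64(41.4))}
470 30 -20 [ 0.27 -0.52 -0.81]
{'body': (np.float64(22.3), 'bottle', np.float64(29.1), 'meter z', np.float64(76.8), 'shelf', np.float64(23.6)), 'wrist': (np.float64(129.6), 'bottle', 999, 'meter z', np.float64(140.8), 'shelf', np.float64(53.2))}
470 35 0 [-0.03 -0.57 -0.82]
{'body': (np.float64(25.8), 'bottle', np.flo
[... 4178 characters left out ...]
, np.float64(4.0), 'meter z', np.float64(50.0), 'shelf', np.float64(7.0)), 'wrist': (np.float64(119.5), 'bottle', np.float64(88.0), 'meter z', np.float64(105.9), 'shelf', np.float64(14.4))}
480 40 -15 [ 0.16 -0.65 -0.74]
{'body': (np.float64(6.6), 'bottle', np.float64(7.2), 'meter z', np.float64(45.6), 'shelf', np.float64(6.8)), 'wrist': (np.float64(113.5), 'bottle', np.float64(72.9), 'meter z', np.float64(99.5), 'shelf', np.float64(24.0))}
480 40 -20 [ 0.23 -0.66 -0.72]
{'body': (np.float64(3.8), 'bottle', np.float64(10.3), 'meter z', np.float64(33.6), 'shelf', np.float64(6.8)), 'wrist': (np.float64(106.8), 'bottle', np.float64(81.1), 'meter z', np.float64(92.3), 'shelf', np.float64(33.8))}
```

```bash
python3 - <<'E'
from h import *
a=cv2.imread("pics/side1.png")[150:260,370:520]; b=cv2.imread("pics/top1.png")[200:280,140:290]
cv2.imwrite("pics/z1.png",np.vstack([cv2.resize(a,(600,440)),cv2.resize(b,(600,320))])[:600])
p,r=tgt((474,235,70),-0.055,-np.radians(36),np.radians(-12)); clear(p,r); print(row(p,r))
p,r=tgt((474,235,26),-0.055,-np.radians(36),np.radians(-12)); clear(p,r); print(row(p,r))
E
```

```text
{'body': (np.float64(59.1), 'bottle', np.float64(7.2), 'meter z', np.float64(63.7), 'shelf', np.float64(14.5)), 'wrist': (np.float64(170.1), 'bottle', 999, 'meter z', np.float64(135.1), 'shelf', np.float64(85.3))}
[-0.0178, -0.1299, 0.2527, 0.0106, 0.0261, 0.02]
{'body': (np.float64(15.1), 'bottle', np.float64(7.2), 'meter z', np.float64(19.7), 'shelf', np.float64(14.5)), 'wrist': (np.float64(126.1), 'bottle', 999, 'meter z', np.float64(91.1), 'shelf', np.float64(26.7))}
[-0.0181, -0.2003, 0.3372, 0.0106, 0.0261, 0.02]
```

View pics/z1.png

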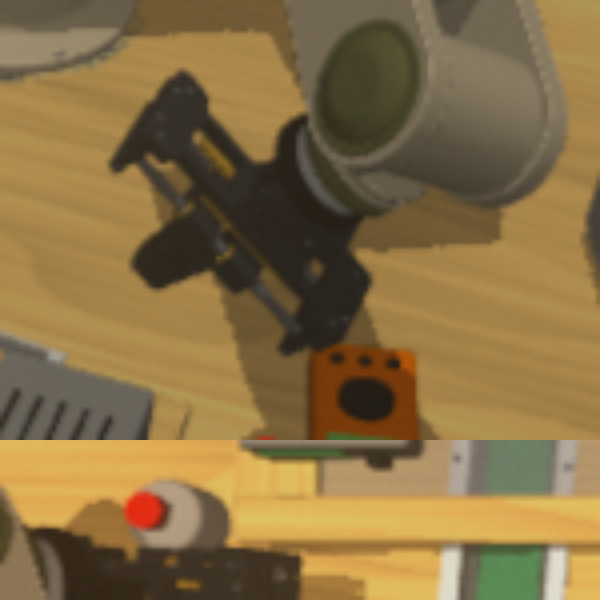

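```bash
python3 -m creep '[[-0.022,-0.13,0.1,0.0106,0.0261,0.02],[-0.022,-0.13,0.18,0.0106,0.0261,0.02],[-0.022,-0.13,0.253,0.0106,0.0261,0.02],[-0.022,-0.13,0.253,0.0106,0.0261,0.02],[-0.022,-0.13,0.253,0.0106,0.0261,0.02],[-0.022,-0.13,0.253,0.0106,0.0261,0.02]]' 0
python3 - <<'E'
from h import *
st()
p,r=tgt((471,231,26),-0.055,-np.radians(36),np.radians(-12)); clear(p,r); print(row(p,r))
E
```

```text
t: 3.95
ee_pos: [472.8, 236.8, 70.8]
eef_rot: [0.945, -0.058, 0.092, 0.31]
ft_force: [0.5, 0.7, -0.7]
grip_width: 0.5
t 3.95 p [472.8 236.8  70.8] z [ 0.138 -0.596 -0.791] x [ 0.976 -0.052  0.21 ] F [ 0.5  0.7 -0.7] w 0.5 q [ 0.52  0.69  1.53 -0.67  1.22  2.55]
{'body': (np.float64(15.1), 'bottle', np.float64(11.0), 'meter z', np.float64(27.6), 'shelf', np.float64(17.5)), 'wrist': (np.float64(126.1), 'bottle', 999, 'meter z', np.float64(91.1), 'shelf', np.float64(29.7))}
[-0.0271, -0.052, 0.0967, -0.0001, -0.0004, 0.0001]
```

```bash
python3 -m creep '[[-0.027,-0.052,0.05,0,0,0],[-0.027,-0.052,0.097,0,0,0],[-0.027,-0.052,0.097,0,0,0]]' 0
python3 - <<'E'
from h import *
st()
p,r=tgt((471,221,26),-0.055,-np.radians(36),np.radians(-12)); print(row(p,r))
p,d=bot.grab_frame("side"); cv2.imwrite("pics/z2.png",cv2.resize(p[150:300,320:520],(800,600))[:,:,::-1])
E
```

```text
t: 4.25
ee_pos: [469.7, 229.8, 23.6]
eef_rot: [0.944, -0.057, 0.09, 0.311]
ft_force: [0.2, -0.7, 1.2]
grip_width: 0.8
t 4.25 p [469.7 229.8  23.6] z [ 0.134 -0.598 -0.79 ] x [ 0.977 -0.051  0.205] F [ 0.2 -0.7  1.2] w 0.8 q [ 0.51  0.76  1.56 -0.7   1.15  2.61]
[0.0057, 0.0206, 0.0088, 0.0004, 0.0001, 0.0005]
```

View pics/z2.png

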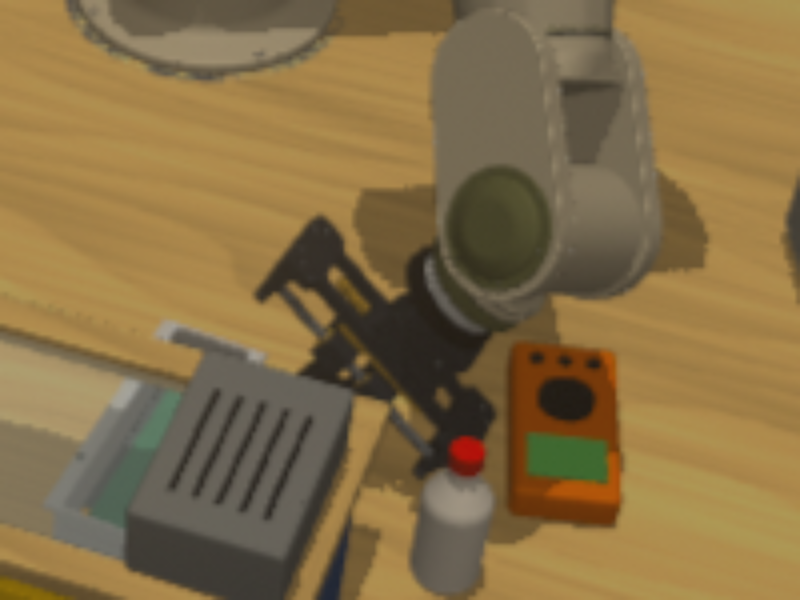

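```bash
python3 - <<'E'
from h import *
_,r=tgt((0,0,0),-0.055,-np.radians(36),np.radians(-12))
for y in (214,208,204,200): print(y,row(np.array([471,y,26.]),r))
E
```

```text
214 [0.0047, 0.0343, 0.0223, 0.0003, -0.0001, 0.0004]
208 [0.0055, 0.0463, 0.0313, 0.0003, -0.0001, 0.0004]
204 [0.006, 0.0544, 0.0373, 0.0003, -0.0001, 0.0004]
200 [0.0065, 0.0624, 0.0432, 0.0003, -0.0001, 0.0004]
```

```bash
python3 -m creep '[[0.005,0.034,0.022,0.0003,0,0.0004],[0.005,0.034,0.022,0.0003,0,0.0004],[0.005,0.034,0.022,0.0003,0,0.0004]]' 0
python3 -c "
from h import *
st()"
python3 -m creep '[[0.0003,0.006,0.0045,0,0,0],[0.0006,0.012,0.009,0,0,0],[0.0006,0.012,0.009,0,0,0]]' 0
python3 -c "
from h import *
st()"
```

```text
t: 4.6
ee_pos: [471.3, 214.6, 26.6]
eef_rot: [0.945, -0.058, 0.092, 0.309]
ft_force: [0.4, 0.2, 0.8]
grip_width: 0.7
t 4.6 p [471.3 214.6  26.6] z [ 0.138 -0.595 -0.792] x [ 0.976 -0.054  0.21 ] F [0.4 0.2 0.8] w 0.7 q [ 0.49  0.74  1.6  -0.72  1.12  2.6 ]
t: 4.9
ee_pos: [470.6, 207.9, 25.4]
eef_rot: [0.945, -0.058, 0.091, 0.31]
ft_force: [-0.2, 0.9, -0.3]
grip_width: 0.5
t 4.9 p [470.6 207.9  25.4] z [ 0.136 -0.596 -0.791] x [ 0.977 -0.053  0.208] F [-0.2  0.9 -0.3] w 0.5 q [ 0.48  0.73  1.61 -0.72  1.11  2.6 ]
```

```bash
python3 -m creep '[[0.0002,0.004,0.003,0,0,0],[0.0004,0.008,0.0055,0,0,0],[0.0004,0.008,0.0055,0,0,0]]' 0
python3 - <<'E'
from h import *
for i in range(3):
    p,d=bot.grab_frame("top"); st()
cv2.imwrite("pics/t3.png",cv2.resize(p[180:280,190:340],None,fx=5,fy=5,interpolation=cv2.INTER_CUBIC)[:,:,::-1])
E
```

```text
t: 5.2
ee_pos: [470.4, 203.8, 25.4]
eef_rot: [0.945, -0.058, 0.091, 0.31]
ft_force: [-0.2, 1.2, 0.9]
grip_width: 0.6
t 5.25 p [470.4 203.9  25.4] z [ 0.136 -0.596 -0.791] x [ 0.977 -0.053  0.208] F [-0.1  1.8 -0.3] w 0.5 q [ 0.47  0.73  1.62 -0.73  1.1   2.6 ]
t 5.3 p [470.4 203.9  25.4] z [ 0.136 -0.596 -0.791] x [ 0.977 -0.053  0.208] F [-0.3  0.7 -0.4] w 0.5 q [ 0.47  0.73  1.62 -0.73  1.1   2.6 ]
t 5.35 p [470.4 203.9  25.4] z [ 0.136 -0.596 -0.791] x [ 0.977 -0.053  0.208] F [ 0.7  1.  -0.2] w 0.3 q [ 0.47  0.73  1.62 -0.73  1.1   2.6 ]
```

View pics/t3.png

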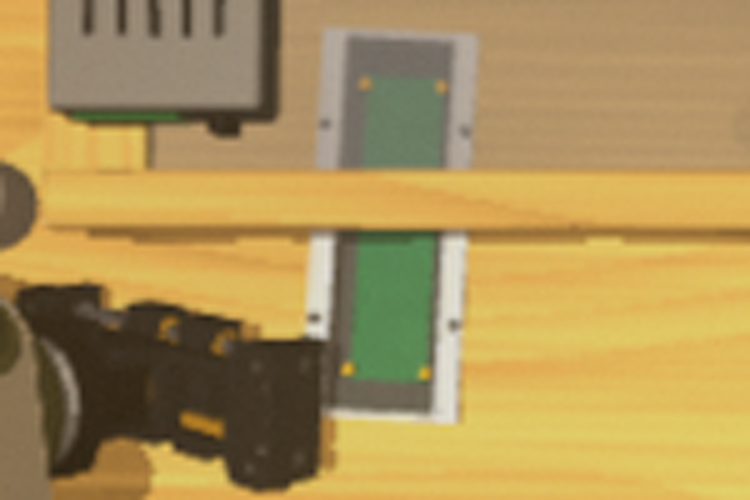

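The fingertip is under the flange. It has already slid the near end about 6 mm to −y, and the yaw is now about −0.02. Next I'll work out the rolling path for the hook corner.

```bash
cat >> h.py <<'E'
W=17.5
def rot2(a): return np.array([[np.cos(a),-np.sin(a)],[np.sin(a),np.cos(a)]])
def hook(phi,yc,H=(36,40),tp=72,th0=36,x=471,yaw=-0.03,lean=-12):
    """TCP pose for roll phi (deg); yc = initial housing centre y at hook's section"""
    f=np.radians(phi); P1=np.array([-32,0.]);P2=np.array([-40,44.]);H=np.array(H,float)
    f1=np.radians(79.7)
    if f<=f1: c=np.array([yc-32,0])+rot2(f)@(H-P1)
    else:
        p2=np.array([yc-32,0])+rot2(f1)@(P2-P1); p2[1]=0
        c=p2+rot2(f)@(H-P2)
    th=np.radians(min(th0,tp-phi))
    t=c+W*np.array([np.cos(th),-np.sin(th)])
    return tgt((x,t[0],t[1]),yaw,-th,np.radians(lean)), c
def stage(phis,yc,**k):
    o=bot.get_obs()
    for f in phis:
        (p,r),c=hook(f,yc,**k); print(f,"corner",c.round(1),"tcp",p.round(1),row(p,r,o))
E
python3 - <<'E'
from h import *
st(); stage([0,4,8,12,16,20,25],152.5)
E
```

```text
t 5.35 p [470.4 203.9  25.4] z [ 0.136 -0.596 -0.791] x [ 0.977 -0.053  0.208] F [ 0.7  1.  -0.2] w 0.3 q [ 0.47  0.73  1.62 -0.73  1.1   2.6 ]
0 corner [188.5  40. ] tcp [471.  202.7  29.7] [0.0038, 0.0085, -0.0064, 0.0009, 0.0022, -0.0031]
4 corner [185.5  44.6] tcp [471.  199.7  34.4] [0.0066, 0.0211, -0.0112, 0.0009, 0.0022, -0.0031]
8 corner [182.3  49.1] tcp [471.  196.4  38.8] [0.0094, 0.034, -0.0151, 0.0009, 0.0022, -0.0031]
12 corner [178.7  53.3] tcp [471.  192.9  43. ] [0.012, 0.0472, -0.018, 0.0009, 0.0022, -0.0031]
16 corner [174.8  57.2] tcp [471.  189.   46.9] [0.0146, 0.0606, -0.0201, 0.0009, 0.0022, -0.0031]
20 corner [170.7  60.8] tcp [471.  184.9  50.6] [0.017, 0.0741, -0.0211, 0.0009, 0.0022, -0.0031]
25 corner [165.2  65. ] tcp [471.  179.4  54.7] [0.0199, 0.091, -0.0211, 0.0009, 0.0022, -0.0031]
```

```bash
python3 -m creep '[[0.0038,0.0085,-0.0064,0,0,0],[0.0066,0.021,-0.0112,0,0,0],[0.008,0.0275,-0.013,0,0,0],[0.0094,0.034,-0.015,0,0,0],[0.0107,0.0405,-0.0166,0,0,0],[0.012,0.047,-0.018,0,0,0],[0.012,0.047,-0.018,0,0,0]]' 0
python3 - <<'E'
from h import *
for i in range(3):
    p,d=bot.grab_frame("top"); st()
cv2.imwrite("pics/t4.png",cv2.resize(p[180:280,190:340],None,fx=5,fy=5,interpolation=cv2.INTER_CUBIC)[:,:,::-1])
P=cloud("top",d)
for v in (240,250): print([tuple(P[v,u,1:].round(0)) for u in range(250,292,3)])
E
```

```text
t: 6.05
ee_pos: [471.1, 192.7, 43.3]
eef_rot: [0.945, -0.058, 0.091, 0.31]
ft_force: [-0.2, 0.3, -0.2]
grip_width: 0.6
t 6.1 p [471.1 192.8  43.1] z [ 0.136 -0.596 -0.791] x [ 0.977 -0.053  0.208] F [ 0.   0.8 -1. ] w 0.5 q [ 0.45  0.69  1.64 -0.73  1.11  2.58]
t 6.15 p [471.1 192.9  43. ] z [ 0.136 -0.596 -0.791] x [ 0.977 -0.053  0.208] F [-0.5 -0.1 -0. ] w 0.4 q [ 0.45  0.69  1.64 -0.73  1.11  2.58]
t 6.2 p [471.  192.9  42.9] z [ 0.136 -0.596 -0.791] x [ 0.977 -0.053  0.208] F [-0.  -0.1 -0. ] w 0.1 q [ 0.45  0.69  1.64 -0.73  1.11  2.58]
[(np.float64(205.0), np.float64(-5.0)), (np.float64(197.0), np.float64(-4.0)), (np.float64(182.0), np.float64(45.0)), (np.float64(177.0), np.float64(22.0)), (np.float64(170.0), np.float64(14.0)), (np.float64(163.0), np.float64(12.0)), (np.float64(155.0), np.float64(11.0)), (np.float64(147.0), np.float64(9.0)), (np.float64(139.0), np.float64(14.0)), (np.float64(131.0), np.float64(13.0)), (np.float64(121.0), np.float64(41.0)), (np.float64(113.0), np.float64(41.0)), (np.float64(108.0), np.float64(2.0)), (np.float64(101.0), np.float64(0.0))]
[(np.float64(175.0), np.float64(181.0)), (np.float64(171.0), np.float64(164.0)), (np.float64(165.0), np.float64(155.0)), (np.float64(177.0), np.float64(17.0)), (np.float64(170.0), np.float64(10.0)), (np.float64(162.0), np.float64(10.0)), (np.float64(154.0), np.float64(12.0)), (np.float64(146.0), np.float64(12.0)), (np.float64(138.0), np.float64(15.0)), (np.float64(130.0), np.float64(16.0)), (np.float64(120.0), np.float64(37.0)), (np.float64(112.0), np.float64(48.0)), (np.float64(108.0), np.float64(3.0)), (np.float64(100.0), np.float64(3.0))]
```

View pics/t4.png

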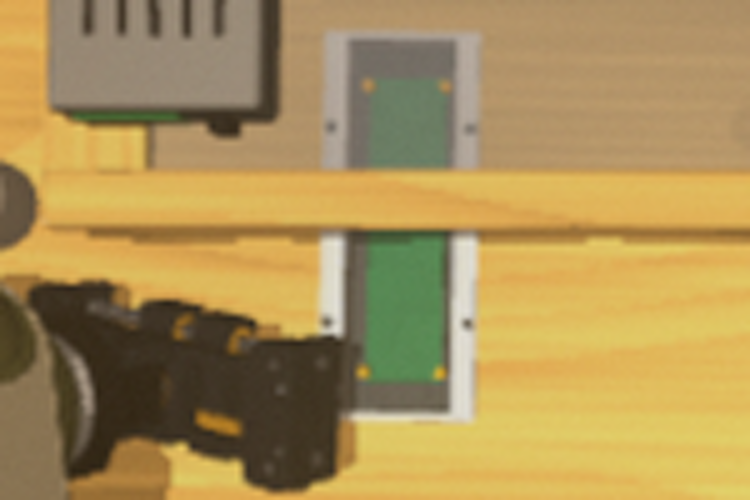

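The roll didn't happen. The tip slid the housing to −y (now nearly square, yaw about +0.01) and rode over the flange edge, so it wasn't deep enough under it. I'll back off and measure the real fingertip shape from depth.

```bash
python3 - <<'E'
from h import *
o=bot.get_obs(); r=R.from_quat(o["eef_rot"])
for p in [(470,215,60),(470,240,150)]: print(row(np.array(p,float),r))
E
```

```text
[0.0034, -0.0192, -0.0671, 0.0, 0.0, 0.0]
[0.0469, 0.0601, -0.2824, 0.0, 0.0, 0.0]
```

```bash
python3 -m creep '[[0.0034,-0.019,-0.067,0,0,0],[0.0034,-0.019,-0.067,0,0,0],[0.047,0.06,-0.282,0,0,0],[0.047,0.06,-0.282,0,0,0],[0.047,0.06,-0.282,0,0,0],[0.047,0.06,-0.282,0,0,0]]' 0
python3 - <<'E'
from h import *
st()
for n in ("side","top"):
    P_=[];
    for i in range(3):
        p,d=bot.grab_frame(n); P_.append(cloud(n,d))
    P=np.median(P_,0)
    cv2.imwrite(f"pics/f_{n}.png",p[:,:,::-1])
    o=bot.get_obs(); r=R.from_quat(o["eef_rot"]).inv()
    T=r.apply(P.reshape(-1,3)-o["ee_pos"]).reshape(480,640,3)
    m=(abs(T[...,0])<25)&(abs(T[...,1])<45)&(T[...,2]>-64)&(T[...,2]<8)
    q=T[m]; print(n,len(q))
    for lo in range(-64,8,6):
        s=q[(q[:,2]>=lo)&(q[:,2]<lo+6)]
        if len(s): print(lo,len(s),"x",s[:,0].min().round(1),s[:,0].max().round(1),"y",s[:,1].min().round(1),s[:,1].max().round(1))
E
```

```text
t: 6.8
ee_pos: [470.0, 239.7, 149.6]
eef_rot: [0.945, -0.058, 0.091, 0.31]
ft_force: [-1.2, -0.4, -0.6]
grip_width: 0.4
t 6.8 p [470.  239.7 149.6] z [ 0.136 -0.596 -0.791] x [ 0.977 -0.053  0.208] F [-1.2 -0.4 -0.6] w 0.4 q [ 0.53  0.58  1.49 -0.64  1.35  2.45]
side 229
-64 3 x 11.3 15.0 y -8.6 -6.5
-58 6 x 1.0 19.1 y -9.3 15.1
-52 18 x -6.9 15.0 y -15.6 19.1
-46 45 x -9.1 16.0 y -14.9 19.3
-40 21 x 9.0 15.0 y -15.6 18.6
-34 26 x -8.7 13.5 y -15.1 18.5
-28 25 x -0.2 13.8 y -13.7 18.0
-22 29 x -5.4 15.1 y -12.0 17.1
-16 15 x 0.8 13.8 y -13.5 16.2
-10 25 x 0.6 13.3 y -12.2 15.6
-4 15 x 3.4 13.7 y -9.6 14.9
2 1 x 5.2 5.2 y 6.5 6.5
top 0
```

```bash
python3 - <<'E'
import cv2,numpy as np
a=cv2.imread("pics/f_side.png")[160:240,390:490]; b=cv2.imread("pics/f_top.png")[190:280,190:340]
cv2.imwrite("pics/f2.png",np.vstack([cv2.resize(a,(400,320)),cv2.resize(b,(400,240))]))
E
```

```text
(no output)
```

View pics/f2.png

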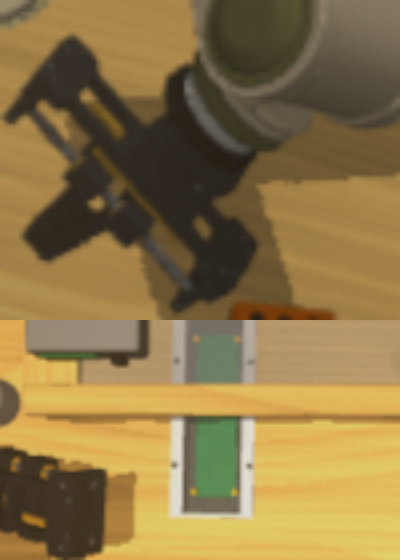

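The fingertips taper to about ±11 mm half-width at the very tip, against the ±17.5 I assumed. That left my corner too low and too shallow. I'll re-measure the housing and redo the hook with the right geometry and more tilt.

```bash
python3 - <<'E'
from h import *
p,d=bot.grab_frame("top")
cv2.imwrite("pics/t5.png",cv2.resize(p[180:275,240:300],None,fx=6.3,fy=6.3,interpolation=cv2.INTER_CUBIC)[:,:,::-1])
E
```

```text
(no output)
```

View pics/t5.png

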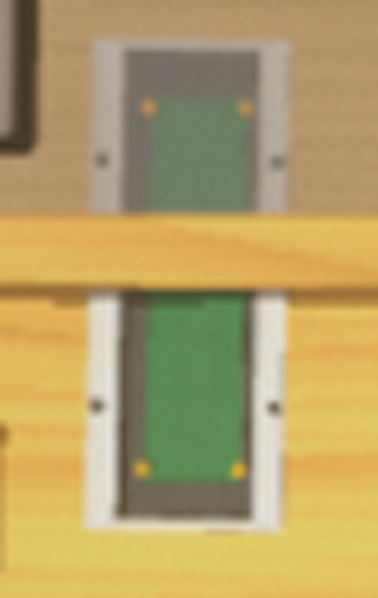

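```bash
sed -i 's/^W=17.5/W=11.0/' h.py; python3 - <<'E'
from h import *
c=np.array([(83,525),(281,531),(291,42),(93,39)])/6.3+[240,180]
q=ray_z("top",c,44); print(q.round(1), q.mean(0).round(1))
d=(q[2]+q[3]-q[0]-q[1]); print(np.arctan2(d[1],d[0]))
for y,z in ((216,29),(188,29)):
  p,r=tgt((470,y,z),-0.01,-np.radians(42),np.radians(-8)); clear(p,r); print(row(p,r))
E
```

```text
[[439.9 187.3  44. ]
 [439.3 107.   44. ]
 [638.4 108.1  44. ]
 [638.  189.2  44. ]] [538.9 147.9  44. ]
0.007517349378866569
{'body': (np.float64(8.9), 'bottle', np.float64(16.6), 'meter z', np.float64(32.8), 'shelf', np.float64(21.7)), 'wrist': (np.float64(118.6), 'bottle', np.float64(89.4), 'meter z', np.float64(94.0), 'shelf', np.float64(26.5))}
[-0.0589, -0.1256, 0.273, -0.0153, -0.0041, -0.0123]
{'body': (np.float64(8.9), 'bottle', np.float64(20.5), 'meter z', 999, 'shelf', np.float64(21.7)), 'wrist': (np.float64(118.6), 'bottle', np.float64(90.0), 'meter z', np.float64(125.3), 'shelf', np.float64(26.5))}
[-0.0552, -0.0696, 0.3148, -0.0153, -0.0041, -0.0123]
```

```bash
python3 -m creep '[[-0.035,-0.11,0.1,-0.0153,-0.004,-0.0123],[-0.04,-0.12,0.19,-0.0153,-0.004,-0.0123],[-0.045,-0.125,0.273,-0.0153,-0.004,-0.0123],[-0.045,-0.125,0.273,-0.0153,-0.004,-0.0123],[-0.045,-0.125,0.273,-0.0153,-0.004,-0.0123]]' 0
python3 - <<'E'
from h import *
st()
for y in (202,196,192,188,184):
  p,r=tgt((475,y,29.5),0,-np.radians(42),np.radians(-8)); print(y,row(p,r))
E
```

```text
t: 7.65
ee_pos: [476.0, 216.2, 31.8]
eef_rot: [0.931, -0.03, 0.064, 0.358]
ft_force: [-0.2, 1.4, 1.5]
grip_width: 0.8
t 7.65 p [476.  216.2  31.8] z [ 0.099 -0.67  -0.736] x [ 0.99  -0.01   0.141] F [-0.2  1.4  1.5] w 0.8 q [ 0.5   0.79  1.52 -0.73  1.25  2.53]
202 [-0.003, 0.0228, 0.0277, 0.0001, 0.0008, -0.0014]
196 [-0.0029, 0.0339, 0.0377, 0.0001, 0.0008, -0.0014]
192 [-0.0028, 0.0414, 0.0444, 0.0001, 0.0008, -0.0014]
188 [-0.0027, 0.0488, 0.0511, 0.0001, 0.0008, -0.0014]
184 [-0.0026, 0.0562, 0.0578, 0.0001, 0.0008, -0.0014]
```

```bash
python3 -m creep '[[-0.003,0.023,0.0277,0,0,0],[-0.003,0.034,0.0377,0,0,0],[-0.003,0.0414,0.0444,0,0,0],[-0.003,0.0414,0.0444,0,0,0]]' 0
cat > look.py <<'E'
import sys
from h import *
F=[]
for i in range(4):
    p,d=bot.grab_frame("top"); F.append(bot.get_obs()["ft_force"])
st(); print("Fmean",np.mean(F,0).round(2))
cv2.imwrite(f"pics/{sys.argv[1]}.png",cv2.resize(p[180:275,205:325],None,fx=6,fy=6,interpolation=cv2.INTER_CUBIC)[:,:,::-1])
E
python3 look.py t6
```

```text
t: 8.05
ee_pos: [475.0, 192.1, 29.8]
eef_rot: [0.931, -0.03, 0.065, 0.357]
ft_force: [1.1, 0.8, -0.8]
grip_width: 0.6
t 8.25 p [474.6 192.   28.9] z [ 0.099 -0.67  -0.736] x [ 0.99  -0.009  0.141] F [ 0.7 -0.8  0.4] w 0.7 q [ 0.47  0.77  1.57 -0.76  1.2   2.53]
Fmean [ 0.38 -0.31  0.38]
```

View pics/t6.png

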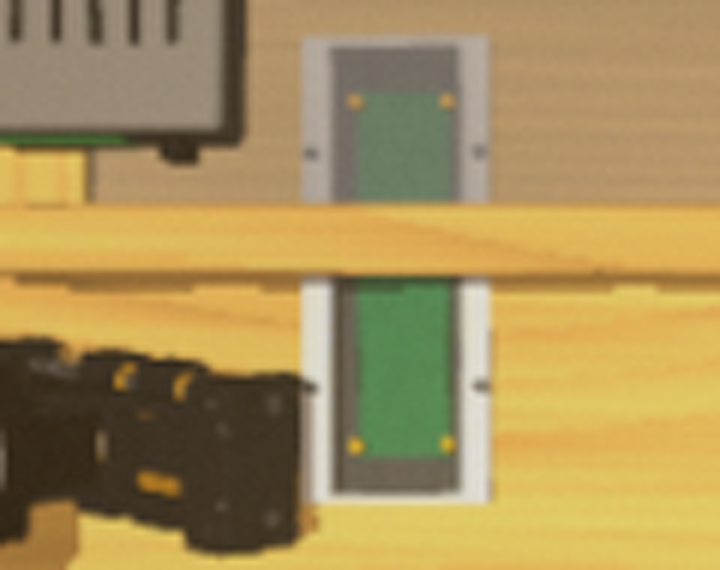

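The near end has already slid another 5 mm, with the tip only about 1 mm under the flange. A closed fingertip on a 37° face mostly pushes the housing instead of lifting it. It's better to straddle the flange with a small gap, lower finger under it and upper finger over the rim, and pinch it while rolling. I'll back off and re-measure.

```bash
python3 -m creep '[[0,-0.035,-0.04,0,0,0],[0,-0.035,-0.12,0,0,0],[0,-0.03,-0.18,0,0,0],[0,-0.03,-0.18,0,0,0]]' 24
python3 look.py t7
python3 - <<'E'
from h import *
for x in (468,472,476):
  for th in (42,45,48):
    for lean in (0,-4):
      p,r=tgt((x,180,41),0.02,-np.radians(th),np.radians(lean)); print(x,th,lean); clear(p,r)
E
```

```text
t: 8.65
ee_pos: [469.4, 250.8, 75.6]
eef_rot: [0.932, -0.029, 0.066, 0.356]
ft_force: [-0.1, -0.0, -0.5]
grip_width: 24.1
t 8.85 p [468.3 247.9  72.7] z [ 0.097 -0.671 -0.735] x [ 0.99  -0.01   0.139] F [-0.5 -0.9 -0.6] w 24.3 q [ 0.56  0.75  1.46 -0.69  1.35  2.49]
Fmean [-0.27 -0.53 -0.5 ]
468 42 0
{'body': (np.float64(26.0), 'bottle', np.float64(21.1), 'meter z', 999, 'shelf', np.float64(26.0)), 'wrist': (np.float64(138.2), 'bottle', 999, 'meter z', np.float64(155.9), 'shelf', np.float64(18.2))}
468 42 -4
{'body': (np.float64(23.4), 'bottle', np.float64(24.8), 'meter z', 999, 'shelf', np.float64(27.8)), 'wrist': (np.float64(134.6), 'bottle', 999, 'meter z', np.float64(152.2), 'shelf', np.float64(25.9))}
468 45 0
{'body': (np.float64(20.1), 'bottle', np.float64(21.0), 'meter z', 999, 'shelf', np.float64(26.1)), 'wrist': (np.float64(130.1), 'bottle', 999, 'meter z', np.float64(135.2), 'shelf', np.float64(18.3))}
468 45 -4
{'body': (np.float64(17.6), 'bottle', np.float64(24.1), 'meter z', 999, 'shelf', np.float64(27.4)), 'wrist': (np.float64(126.5), 'bottle', 999, 'meter z', np.float
[... 2375 characters left out ...]
at64(135.2), 'shelf', np.float64(10.3))}
476 45 -4
{'body': (np.float64(17.6), 'bottle', np.float64(16.1), 'meter z', 999, 'shelf', np.float64(19.4)), 'wrist': (np.float64(126.5), 'bottle', 999, 'meter z', np.float64(131.5), 'shelf', np.float64(17.5))}
476 48 0
{'body': (np.float64(14.3), 'bottle', np.float64(13.1), 'meter z', 999, 'shelf', np.float64(18.2)), 'wrist': (np.float64(121.8), 'bottle', np.float64(6.0), 'meter z', np.float64(124.7), 'shelf', np.float64(10.3))}
476 48 -4
{'body': (np.float64(11.8), 'bottle', np.float64(15.4), 'meter z', 999, 'shelf', np.float64(18.9)), 'wrist': (np.float64(118.2), 'bottle', np.float64(45.6), 'meter z', np.float64(121.1), 'shelf', np.float64(17.0))}
```

View pics/t7.png

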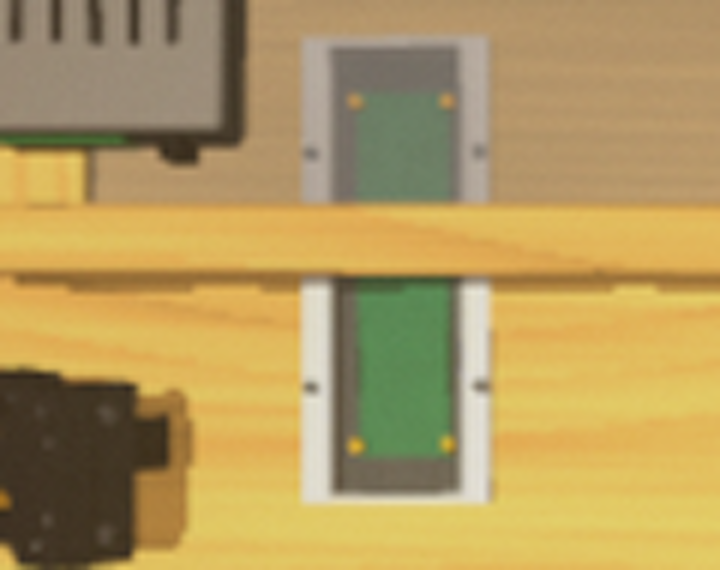

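```bash
python3 - <<'E'
from h import *
c=np.array([(302,502),(491,502),(490,37),(302,37)])/6+[205,180]
q=ray_z("top",c,44); print(q.round(1), q.mean(0).round(1))
d=(q[2]+q[3]-q[0]-q[1]); yaw=np.arctan2(d[1],d[0]); print(yaw)
st()
for y,z in ((215,55),(205,43)):
  p,r=tgt((472,y,z),yaw,-np.radians(45),np.radians(-2)); clear(p,r); print(row(p,r))
E
```

```text
[[439.1 181.8  44. ]
 [441.  101.3  44. ]
 [639.7 106.9  44. ]
 [638.1 187.7  44. ]] [539.5 144.4  44. ]
0.02894401472835809
t 8.85 p [468.3 247.9  72.7] z [ 0.097 -0.671 -0.735] x [ 0.99  -0.01   0.139] F [-0.5 -0.9 -0.6] w 24.3 q [ 0.56  0.75  1.46 -0.69  1.35  2.49]
{'body': (np.float64(32.8), 'bottle', np.float64(17.9), 'meter z', np.float64(54.4), 'shelf', np.float64(25.0)), 'wrist': (np.float64(142.4), 'bottle', 999, 'meter z', np.float64(117.4), 'shelf', np.float64(19.7))}
[0.0038, 0.0308, 0.0886, -0.0077, -0.0078, -0.0159]
{'body': (np.float64(20.8), 'bottle', np.float64(18.5), 'meter z', np.float64(49.4), 'shelf', np.float64(25.0)), 'wrist': (np.float64(130.4), 'bottle', 999, 'meter z', np.float64(115.4), 'shelf', np.float64(19.7))}
[-0.0001, 0.0294, 0.1274, -0.0077, -0.0078, -0.0159]
```

```bash
python3 -m creep '[[0.004,0.031,0.089,-0.0077,-0.0078,-0.0159],[0.004,0.031,0.089,-0.0077,-0.0078,-0.0159],[0,0.0295,0.1275,-0.0077,-0.0078,-0.0159],[0,0.0295,0.1275,-0.0077,-0.0078,-0.0159],[0,0.0295,0.1275,-0.0077,-0.0078,-0.0159]]' 24
python3 - <<'E'
from h import *
st()
for y in (190,180,175,170):
  p,r=tgt((472,y,43),0.029,-np.radians(45),np.radians(-2)); print(row(p,r))
E
```

```text
t: 9.35
ee_pos: [472.4, 205.9, 44.1]
eef_rot: [0.924, 0.006, 0.023, 0.382]
ft_force: [0.1, -0.0, 0.4]
grip_width: 24.2
t 9.35 p [472.4 205.9  44.1] z [ 0.047 -0.705 -0.707] x [0.999 0.029 0.037] F [ 0.1 -0.   0.4] w 24.2 q [ 0.49  0.79  1.5  -0.72  1.33  2.41]
[-0.0023, 0.0263, 0.0299, -0.0001, -0.0002, -0.0002]
[-0.003, 0.044, 0.0475, -0.0001, -0.0002, -0.0002]
[-0.0034, 0.0529, 0.0564, -0.0001, -0.0002, -0.0002]
[-0.0037, 0.0618, 0.0652, -0.0001, -0.0002, -0.0002]
```

```bash
python3 -m creep '[[-0.002,0.014,0.016,0,0,0],[-0.002,0.026,0.03,0,0,0],[-0.003,0.044,0.0475,0,0,0],[-0.0035,0.053,0.0564,0,0,0],[-0.0037,0.062,0.0652,0,0,0],[-0.0037,0.062,0.0652,0,0,0]]' 24
python3 look.py t8
```

```text
t: 9.95
ee_pos: [472.1, 169.4, 43.2]
eef_rot: [0.924, 0.006, 0.023, 0.382]
ft_force: [-0.3, 0.7, 0.4]
grip_width: 23.9
t 10.15 p [472.2 170.1  43.1] z [ 0.047 -0.705 -0.707] x [0.999 0.03  0.037] F [-0.6 -0.2 -0. ] w 23.7 q [ 0.44  0.76  1.57 -0.76  1.27  2.41]
Fmean [-0.35 -0.01  0.05]
```

View pics/t8.png

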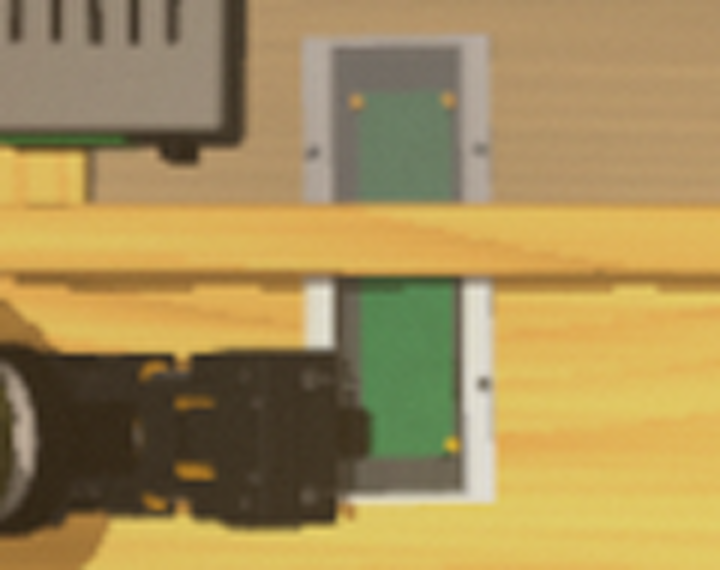

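The fingers now straddle the left flange, with the upper finger over the tray at about (370,430), and the housing moved only about 2 mm. Now I'll close lightly.

```bash
python3 -m creep '[[0,0,0,0,0,0],[0,0,0,0,0,0],[0,0,0,0,0,0]]' 15
python3 -m creep '[[0,0,0,0,0,0],[0,0,0,0,0,0],[0,0,0,0,0,0]]' 11
python3 look.py t9
```

```text
t: 10.45
ee_pos: [472.1, 170.1, 42.9]
eef_rot: [0.924, 0.007, 0.023, 0.382]
ft_force: [0.2, 1.5, -0.6]
grip_width: 14.9
t: 10.75
ee_pos: [472.1, 170.0, 43.1]
eef_rot: [0.924, 0.007, 0.023, 0.382]
ft_force: [-0.4, 1.5, -0.9]
grip_width: 10.7
t 10.95 p [472.1 169.9  43.1] z [ 0.047 -0.705 -0.707] x [0.999 0.03  0.037] F [-0.6  1.8 -1.1] w 11.0 q [ 0.44  0.76  1.57 -0.76  1.27  2.41]
Fmean [-0.32  1.41 -0.95]
```

View pics/t9.png

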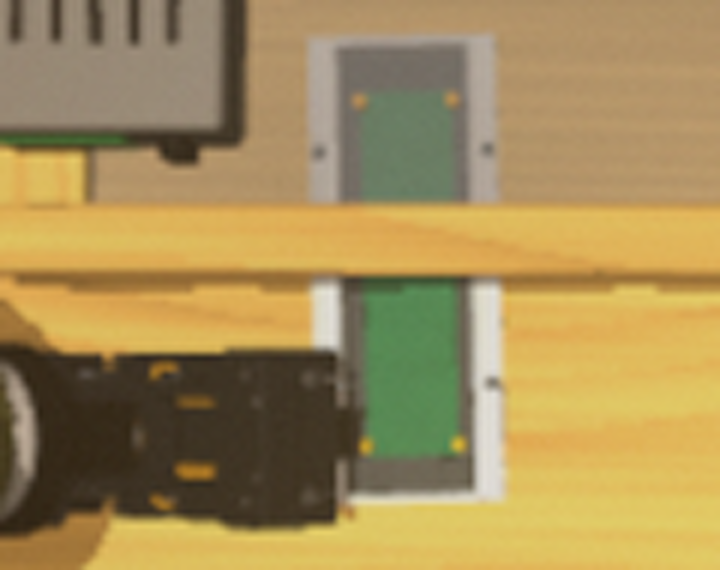

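Now it's pinched at 11 mm opening and carrying about 1 N of weight. Next is the roll path, with the tool turning along.

```bash
sed -i 's/^W=11.0/W=0.0/' h.py; python3 - <<'E'
from h import *
stage([4,8,12,16,20],137,H=(33,42.5),tp=90,th0=45,x=472,yaw=0.035,lean=-2)
E
```

```text
4 corner [166.9  46.9] tcp [472.  166.9  46.9] [-0.0001, 0.0123, -0.0014, -0.0001, 0.0004, -0.0008]
8 corner [163.5  51.1] tcp [472.  163.5  51.1] [0.0, 0.0257, -0.0028, -0.0001, 0.0004, -0.0008]
12 corner [159.7  55.1] tcp [472.  159.7  55.1] [0.0001, 0.0393, -0.0033, -0.0001, 0.0004, -0.0008]
16 corner [155.8  58.8] tcp [472.  155.8  58.8] [0.0002, 0.0528, -0.0028, -0.0001, 0.0004, -0.0008]
20 corner [151.5  62.2] tcp [472.  151.5  62.2] [0.0002, 0.0663, -0.0014, -0.0001, 0.0004, -0.0008]
```

```bash
python3 -m creep '[[0,0.006,-0.0007,0,0,0],[0,0.0123,-0.0014,0,0,0],[0,0.019,-0.002,0,0,0],[0,0.0257,-0.0028,0,0,0],[0,0.0325,-0.003,0,0,0],[0,0.039,-0.0033,0,0,0],[0,0.046,-0.003,0,0,0],[0,0.053,-0.0028,0,0,0]]' 9
python3 look.py t10
```

```text
t: 11.75
ee_pos: [472.0, 155.5, 59.0]
eef_rot: [0.924, 0.007, 0.023, 0.382]
ft_force: [0.6, 0.1, -1.9]
grip_width: 8.8
t 11.95 p [472.  155.7  58.8] z [ 0.047 -0.705 -0.707] x [0.999 0.03  0.037] F [ 0.8  1.  -0.7] w 9.4 q [ 0.42  0.72  1.6  -0.77  1.27  2.38]
Fmean [ 0.1   1.05 -0.55]
```

View pics/t10.png

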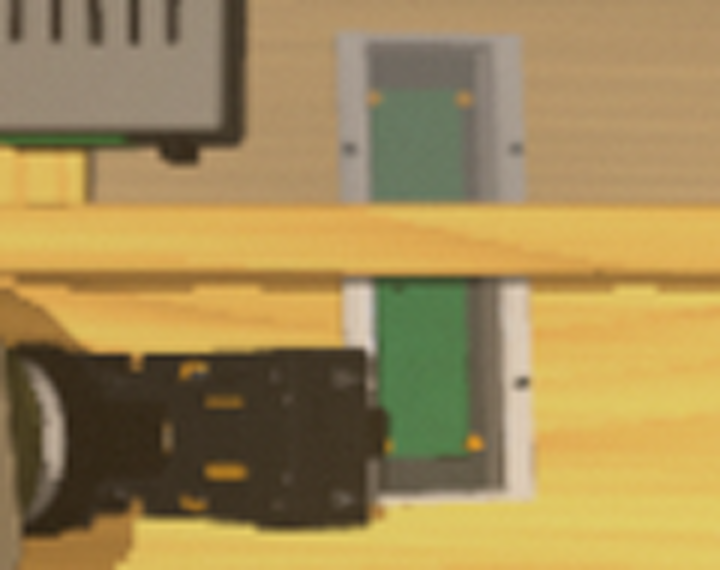

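It's rolling: the right inner wall is now visible and the green board tilts. I'll continue.

```bash
python3 - <<'E'
from h import *
stage([20,24,28,32],137,H=(33,42.5),tp=90,th0=45,x=472,yaw=0.035,lean=-2)
E
```

```text
20 corner [151.5  62.2] tcp [472.  151.5  62.2] [0.0001, 0.0132, 0.0014, -0.0001, 0.0004, -0.0009]
24 corner [147.1  65.3] tcp [472.  147.1  65.3] [0.0, 0.0265, 0.0038, -0.0001, 0.0004, -0.0009]
28 corner [142.4  68. ] tcp [472.  142.4  68. ] [-0.0, 0.0397, 0.0071, -0.0001, 0.0004, -0.0009]
32 corner [137.6  70.5] tcp [472.  137.6  70.5] [-0.0002, 0.0525, 0.0113, -0.0001, 0.0004, -0.0009]
```

```bash
python3 -m creep '[[0,0.0066,0.0005,0,0,0],[0,0.0132,0.0014,0,0,0],[0,0.02,0.0025,0,0,0],[0,0.0265,0.0038,0,0,0],[0,0.033,0.0053,0,0,0],[0,0.0397,0.0071,0,0,0],[0,0.046,0.009,0,0,0],[0,0.0525,0.0113,0,0,0]]' 6
python3 look.py t11
python3 - <<'E'
from h import *
stage([36,40,44,48],137,H=(33,42.5),tp=90,th0=45,x=472,yaw=0.035,lean=-2)
E
```

```text
t: 12.75
ee_pos: [472.0, 137.5, 70.6]
eef_rot: [0.924, 0.007, 0.023, 0.382]
ft_force: [0.1, 1.0, -0.9]
grip_width: 6.3
t 12.95 p [472.  137.6  70.5] z [ 0.047 -0.705 -0.707] x [0.999 0.029 0.037] F [-0.6  1.6 -0.2] w 6.1 q [ 0.39  0.68  1.63 -0.78  1.25  2.36]
Fmean [-0.03  1.03  0.06]
36 corner [132.6  72.6] tcp [472.  132.6  72.6] [-0.0001, 0.0126, 0.0051, -0.0001, 0.0004, -0.0009]
40 corner [127.5  74.3] tcp [472.  127.5  74.3] [-0.0003, 0.0248, 0.011, -0.0001, 0.0004, -0.0009]
44 corner [122.2  75.7] tcp [472.  122.2  75.7] [-0.0006, 0.0365, 0.0178, -0.0001, 0.0004, -0.0009]
48 corner [116.9  76.7] tcp [472.  116.9  76.7] [-0.0009, 0.0477, 0.0254, 0.0082, 0.0004, -0.0009]
```

View pics/t11.png

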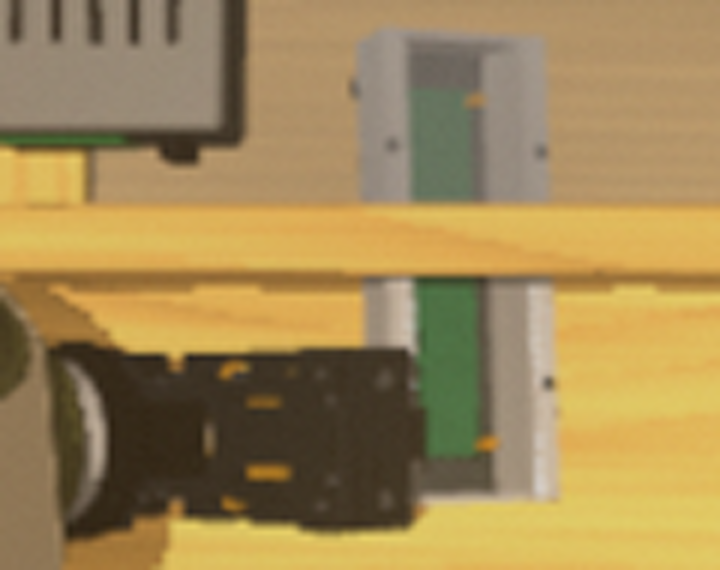

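It's at about 35–40° now, and a foot shows at (353,87). I'll go on to 44° and close to a full grip on the flange.

```bash
python3 -m creep '[[0,0.0063,0.0025,0,0,0],[0,0.0126,0.0051,0,0,0],[0,0.0187,0.008,0,0,0],[0,0.0248,0.011,0,0,0],[0,0.0307,0.0144,0,0,0],[0,0.0365,0.0178,0,0,0],[0,0.0365,0.0178,0,0,0],[0,0.0365,0.0178,0,0,0]]' 2
python3 look.py t12
python3 - <<'E'
from h import *
stage([50,56,62,68],137,H=(33,42.5),tp=90,th0=45,x=472,yaw=0.035,lean=-2)
E
```

```text
t: 13.75
ee_pos: [472.2, 122.3, 75.6]
eef_rot: [0.924, 0.007, 0.023, 0.382]
ft_force: [0.4, 0.6, -1.6]
grip_width: 3.6
t 13.95 p [472.2 122.3  75.6] z [ 0.047 -0.705 -0.707] x [0.999 0.03  0.037] F [-0.   0.4 -2.2] w 3.2 q [ 0.36  0.66  1.65 -0.8   1.24  2.35]
Fmean [-0.61  0.38 -2.02]
50 corner [114.2  77.1] tcp [472.  114.2  77.1] [-0.0011, 0.017, 0.0117, 0.0138, 0.0004, -0.0008]
56 corner [106.1  77.7] tcp [472.  106.1  77.7] [-0.0016, 0.0323, 0.025, 0.0304, 0.0003, -0.0009]
62 corner [98.  77.3] tcp [472.   98.   77.3] [-0.0022, 0.0462, 0.0399, 0.0471, 0.0003, -0.0009]
68 corner [89.9 76.2] tcp [472.   89.9  76.2] [-0.0029, 0.0584, 0.0561, 0.0638, 0.0002, -0.0009]
```

View pics/t12.png

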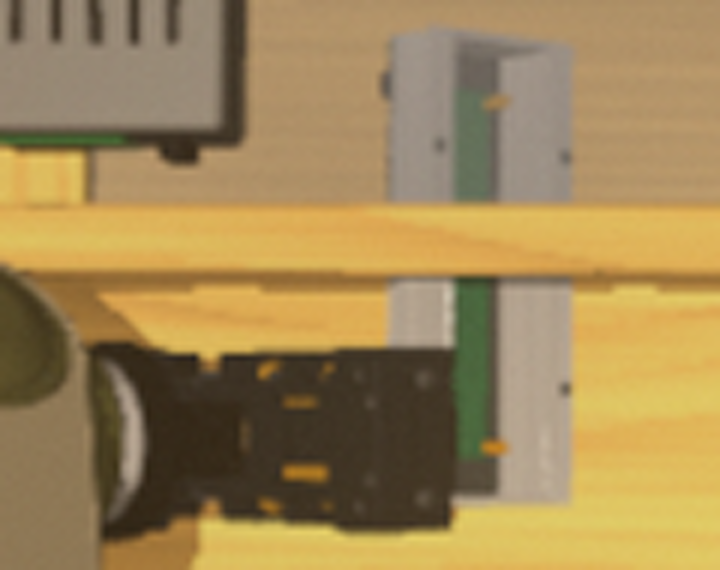

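The flange is gripped flush (3.3 mm) at about 45–50° of roll. From here I'll rotate the tool together with the housing.

```bash
python3 -m creep '[[-0.0005,0.0085,0.0055,0.0069,0,0],[-0.001,0.017,0.0117,0.0138,0,0],[-0.0013,0.0247,0.018,0.022,0,0],[-0.0016,0.0323,0.025,0.0304,0,0],[-0.002,0.0393,0.032,0.0388,0,0],[-0.0022,0.0462,0.04,0.047,0,0],[-0.0025,0.0525,0.048,0.0555,0,0],[-0.0029,0.0584,0.056,0.0638,0,0],[-0.0029,0.0584,0.056,0.0638,0,0]]' 2
python3 look.py t13
python3 - <<'E'
from h import *
stage([72,76,80,84,88,92],137,H=(33,42.5),tp=90,th0=45,x=472,yaw=0.035,lean=-2)
E
```

```text
t: 14.85
ee_pos: [472.0, 88.9, 76.6]
eef_rot: [0.981, 0.01, 0.021, 0.19]
ft_force: [0.1, 0.6, -3.7]
grip_width: 3.4
t 15.05 p [471.8  90.2  76.1] z [ 0.045 -0.374 -0.926] x [0.999 0.03  0.036] F [ 0.3  0.8 -3.1] w 3.9 q [ 0.14  0.48  1.79 -0.48  0.94  1.99]
Fmean [-0.58  0.64 -2.97]
72 corner [84.7 75. ] tcp [472.   84.7  75. ] [-0.0001, 0.0117, 0.0079, 0.0113, 0.0001, -0.0008]
76 corner [79.5 73.4] tcp [472.   79.5  73.4] [-0.0006, 0.0222, 0.0165, 0.0224, 0.0001, -0.0008]
80 corner [74.4 71.6] tcp [472.   74.4  71.6] [-0.0011, 0.0323, 0.0252, 0.0335, 0.0, -0.0008]
84 corner [69.4 72.4] tcp [472.   69.4  72.4] [-0.0014, 0.0447, 0.028, 0.0446, -0.0, -0.0008]
88 corner [64.3 72.9] tcp [472.   64.3  72.9] [-0.0018, 0.0569, 0.0317, 0.0557, -0.0, -0.0008]
92 corner [59.2 73. ] tcp [472.   59.2  73. ] [-0.0022, 0.0688, 0.0362, 0.0668, -0.0001, -0.0008]
```

View pics/t13.png

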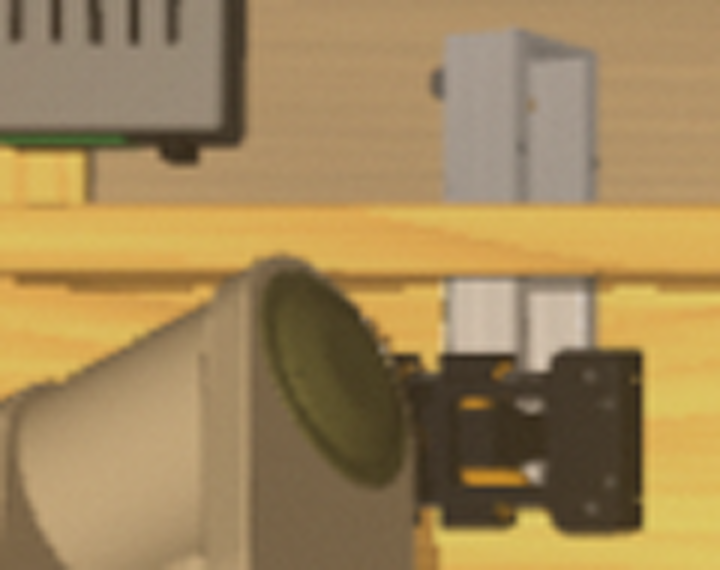

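It's at about 68° and well held, standing nearly on its side. I'll continue over the top.

```bash
python3 -m creep '[[0,0.006,0.004,0.0056,0,0],[-0.0001,0.0117,0.008,0.0113,0,0],[-0.0003,0.017,0.0123,0.0168,0,0],[-0.0006,0.0222,0.0165,0.0224,0,0],[-0.0009,0.0273,0.0209,0.028,0,0],[-0.0011,0.0323,0.0255,0.0335,0,0],[-0.0013,0.0385,0.0275,0.039,0,0],[-0.0014,0.0447,0.029,0.0446,0,0],[-0.0016,0.051,0.031,0.05,0,0],[-0.0018,0.0569,0.033,0.0557,0,0],[-0.002,0.063,0.035,0.0612,0,0],[-0.0022,0.0688,0.037,0.0668,0,0]]' 2
python3 look.py t14
python3 - <<'E'
from h import *
stage([96,100,104,108,112,116,120],137,H=(33,42.5),tp=90,th0=45,x=472,yaw=0.035,lean=-2)
E
```

```text
t: 16.25
ee_pos: [472.5, 59.2, 73.2]
eef_rot: [1.0, 0.016, 0.018, -0.019]
ft_force: [0.9, 0.4, -1.6]
grip_width: 3.6
t 16.45 p [472.5  59.1  73.1] z [ 0.036  0.036 -0.999] x [0.999 0.03  0.037] F [-0.   0.7  2.7] w 3.5 q [-0.14  0.4   1.87  0.05  0.85  1.36]
Fmean [-0.37  0.48  2.39]
96 corner [54.1 72.8] tcp [472.   54.1  72.8] [-0.0016, 0.0123, 0.0004, 0.0111, -0.0004, -0.0008]
100 corner [49.1 72.2] tcp [472.   49.1  72.2] [-0.0021, 0.025, 0.0014, 0.0223, -0.0005, -0.0008]
104 corner [44.1 71.2] tcp [472.   44.1  71.2] [-0.0025, 0.0375, 0.0034, 0.0334, -0.0005, -0.0007]
108 corner [39.1 69.9] tcp [472.   39.1  69.9] [-0.003, 0.05, 0.0062, 0.0445, -0.0005, -0.0007]
112 corner [34.3 68.2] tcp [472.   34.3  68.2] [-0.0035, 0.0622, 0.0099, 0.0556, -0.0005, -0.0007]
116 corner [29.6 66.3] tcp [472.   29.6  66.3] [-0.0041, 0.0741, 0.0144, 0.0667, -0.0006, -0.0007]
120 corner [25.1 64. ] tcp [472.   25.1  64. ] [-0.0046, 0.0856, 0.0197, 0.0778, -0.0006, -0.0007]
```

View pics/t14.png

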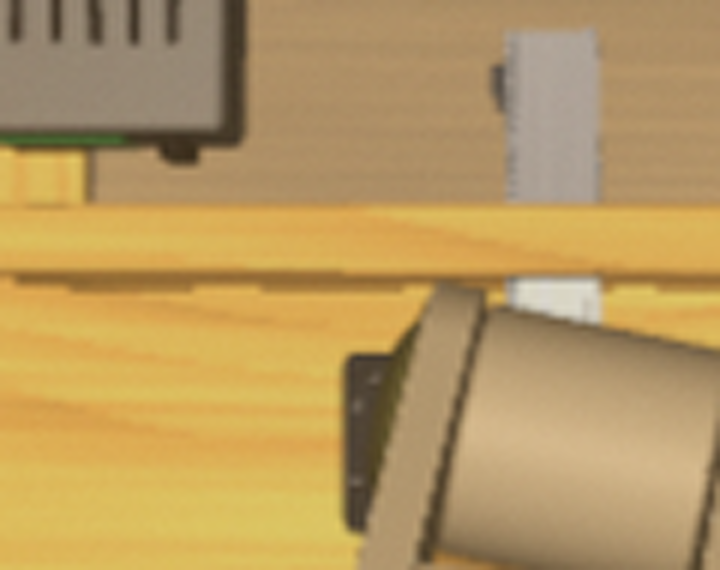

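The housing is at about 90°. I'll raise it slightly and continue to 120°.

```bash
python3 -m creep '[[-0.0008,0.006,-0.002,0.0056,0,0],[-0.0016,0.0123,-0.003,0.0111,0,0],[-0.002,0.025,-0.002,0.0223,0,0],[-0.0023,0.031,-0.0005,0.028,0,0],[-0.0025,0.0375,0.001,0.0334,0,0],[-0.003,0.05,0.004,0.0445,0,0],[-0.0033,0.056,0.006,0.05,0,0],[-0.0035,0.0622,0.008,0.0556,0,0],[-0.004,0.074,0.012,0.0667,0,0],[-0.0044,0.08,0.015,0.072,0,0],[-0.0046,0.0856,0.018,0.0778,0,0],[-0.0046,0.0856,0.018,0.0778,0,0]]' 2
python3 look.py t15
python3 - <<'E'
from h import *
p,d=bot.grab_frame("side"); cv2.imwrite("pics/s15.png",cv2.resize(p[130:310,170:420],(800,576))[:,:,::-1])
E
```

```text
t: 17.65
ee_pos: [472.3, 23.7, 64.8]
eef_rot: [0.966, 0.019, 0.014, -0.259]
ft_force: [-2.2, -7.0, 11.0]
grip_width: 3.3
t 17.85 p [472.3  24.3  65.1] z [ 0.017  0.5   -0.866] x [0.999 0.031 0.038] F [-2.3 -6.6 12.3] w 3.6 q [-0.46  0.5   1.85  0.54  1.09  0.75]
Fmean [-2.74 -6.34 11.94]
```

View pics/t15.png

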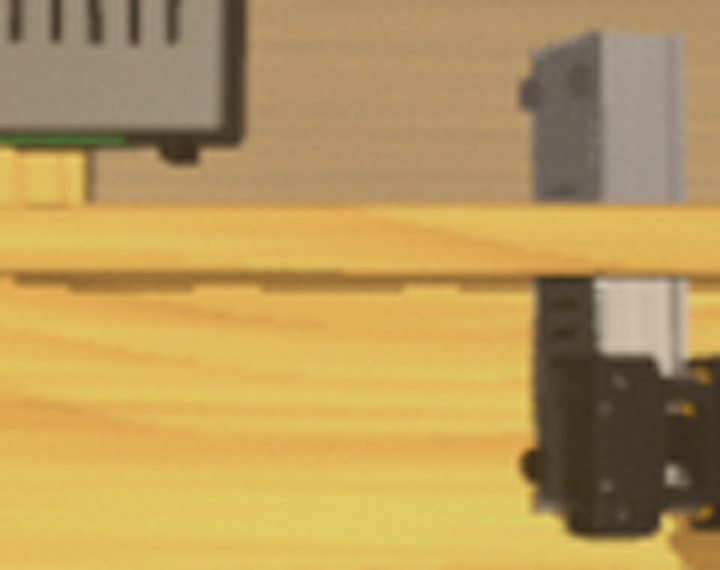

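View pics/s15.png

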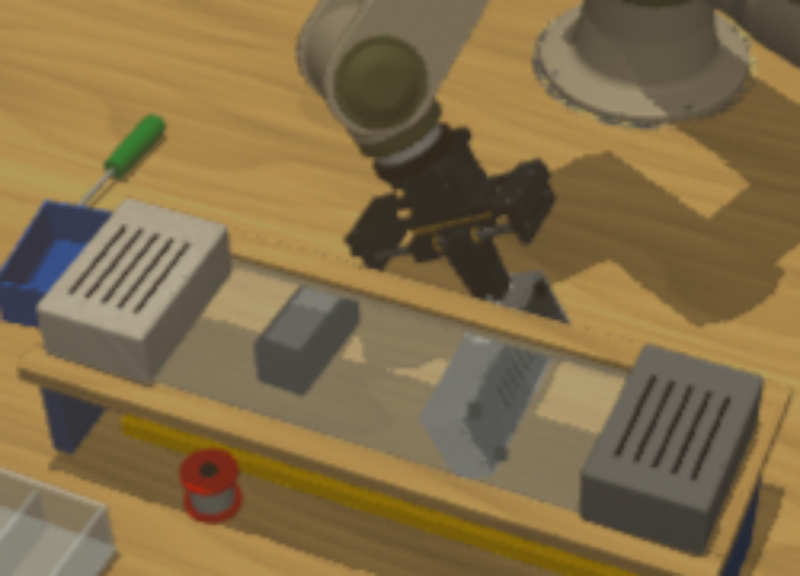

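The roll is about 115°, with the feet facing up and left. There's roughly 12 N of preload, so I'll open the jaws a little; the fingers still straddle the flange. Then I'll check which way it leans.

```bash
python3 -m creep '[[0,0,-0.004,0,0,0],[0,0,-0.006,0,0,0]]' 2
python3 -m creep '[[0,0,0,0,0,0],[0,0,0,0,0,0],[0,0,0,0,0,0]]' 12
python3 look.py t16
```

```text
t: 18.1
ee_pos: [471.4, 24.0, 66.2]
eef_rot: [0.966, 0.019, 0.013, -0.259]
ft_force: [-0.3, -0.8, -3.1]
grip_width: 3.5
t: 18.4
ee_pos: [471.7, 23.7, 66.4]
eef_rot: [0.965, 0.019, 0.014, -0.26]
ft_force: [0.1, -0.0, -0.4]
grip_width: 11.8
t 18.6 p [471.7  23.6  66.5] z [ 0.017  0.502 -0.865] x [0.999 0.03  0.037] F [ 0.  -0.6 -0.9] w 12.2 q [-0.46  0.49  1.86  0.54  1.09  0.75]
Fmean [ 0.15 -0.57 -0.31]
```

View pics/t16.png

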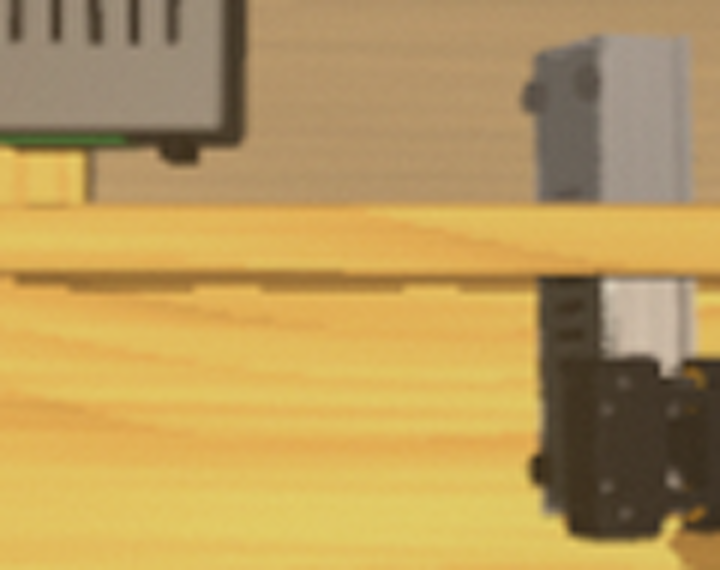

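It now leans to −y on the lower finger. I'll open gradually to lower it gently.

```bash
python3 -m creep '[[0,0,0,0,0,0],[0,0,0,0,0,0],[0,0,0,0,0,0]]' 24
python3 -m creep '[[0,0,0,0,0,0],[0,0,0,0,0,0],[0,0,0,0,0,0]]' 40
python3 -m creep '[[0,0,0,0,0,0],[0,0,0,0,0,0],[0,0,0,0,0,0]]' 56
python3 look.py t17
```

```text
t: 18.9
ee_pos: [471.8, 23.6, 66.5]
eef_rot: [0.965, 0.019, 0.014, -0.26]
ft_force: [-0.0, -0.7, -0.6]
grip_width: 23.7
t: 19.2
ee_pos: [471.7, 23.7, 66.5]
eef_rot: [0.965, 0.019, 0.014, -0.26]
ft_force: [-0.8, -0.2, 0.1]
grip_width: 39.7
t: 19.5
ee_pos: [471.7, 23.6, 66.5]
eef_rot: [0.965, 0.019, 0.014, -0.26]
ft_force: [0.4, -1.1, -0.5]
grip_width: 55.7
t 19.7 p [471.7  23.6  66.5] z [ 0.017  0.502 -0.865] x [0.999 0.03  0.037] F [-0.8  0.2  0.9] w 55.8 q [-0.46  0.49  1.86  0.54  1.09  0.75]
Fmean [-0.46 -0.25  0.13]
```

View pics/t17.png

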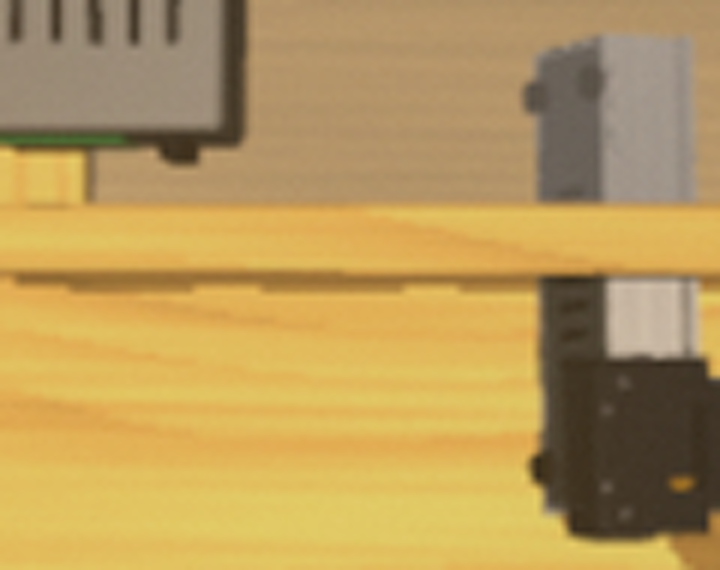

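```bash
python3 - <<'E'
from h import *
p,d=bot.grab_frame("side"); cv2.imwrite("pics/s17.png",cv2.resize(p[170:290,260:400],(800,686))[:600,:,::-1])
p,d=bot.grab_frame("top");P=cloud("top",d)
for v in (228,231,234): print([tuple(P[v,u].round(0)) for u in range(292,326,2)])
E
```

```text
[(np.float64(535.0), np.float64(94.0), np.float64(-0.0)), (np.float64(534.0), np.float64(87.0), np.float64(26.0)), (np.float64(533.0), np.float64(81.0), np.float64(35.0)), (np.float64(533.0), np.float64(75.0), np.float64(46.0)), (np.float64(532.0), np.float64(69.0), np.float64(54.0)), (np.float64(531.0), np.float64(64.0), np.float64(67.0)), (np.float64(531.0), np.float64(58.0), np.float64(72.0)), (np.float64(531.0), np.float64(53.0), np.float64(81.0)), (np.float64(531.0), np.float64(48.0), np.float64(74.0)), (np.float64(532.0), np.float64(43.0), np.float64(72.0)), (np.float64(532.0), np.float64(38.0), np.float64(73.0)), (np.float64(532.0), np.float64(34.0), np.float64(69.0)), (np.float64(532.0), np.float64(29.0), np.float64(63.0)), (np.float64(533.0), np.float64(24.0), np.float64(62.0)), (np.float64(532.0), np.float64(18.0), np.float64(74.0)), (np.float64(537.0), np.float64(14.0), np.float64(2.0)), (np.float64(537.0), np.float64(9.0), np.float64(-0.0))]
[(np.float64(527.0), np.float64(93.0), np.float64(1.0)), (np.float64(526.0), np.float64(86.0), np.float64(25.0)), (np.float64(525.0)
[... 1101 characters left out ...]
np.float64(59.0)), (np.float64(516.0), np.float64(63.0), np.float64(67.0)), (np.float64(516.0), np.float64(58.0), np.float64(72.0)), (np.float64(516.0), np.float64(53.0), np.float64(81.0)), (np.float64(516.0), np.float64(48.0), np.float64(83.0)), (np.float64(516.0), np.float64(43.0), np.float64(73.0)), (np.float64(517.0), np.float64(38.0), np.float64(70.0)), (np.float64(517.0), np.float64(33.0), np.float64(71.0)), (np.float64(517.0), np.float64(28.0), np.float64(68.0)), (np.float64(517.0), np.float64(23.0), np.float64(66.0)), (np.float64(517.0), np.float64(18.0), np.float64(69.0)), (np.float64(521.0), np.float64(14.0), np.float64(-6.0)), (np.float64(521.0), np.float64(9.0), np.float64(1.0))]
```

View pics/s17.png

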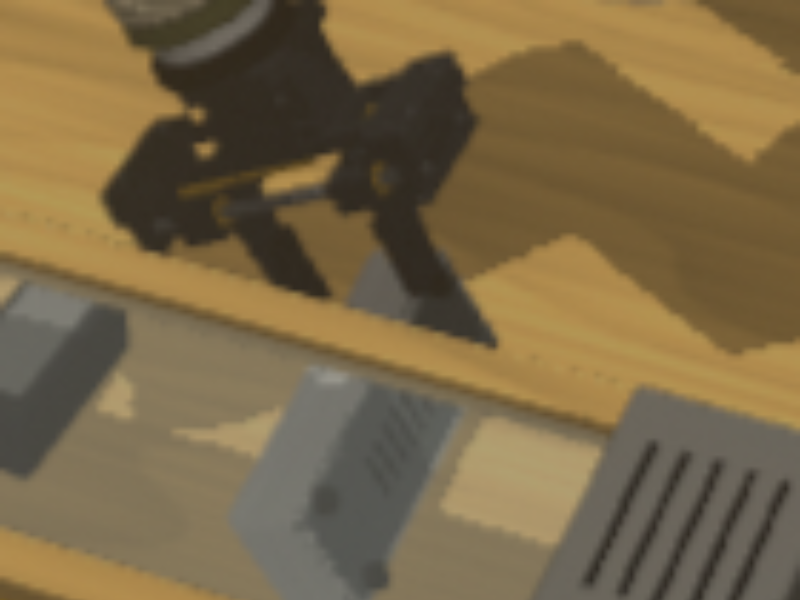

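The roll is about 115° and still a few degrees short of tipping, since the heavy floor moves the balance point. I'll bring the fingers back onto the flange and push it over a bit further.

```bash
python3 -m creep '[[0,0,0,0,0,0],[0,0,0,0,0,0],[0,0,0,0,0,0],[0,0,0,0,0,0],[0,0,0,0,0,0],[0,0,0,0,0,0]]' 14
python3 look.py t18
python3 - <<'E'
from h import *
o=bot.get_obs(); r=R.from_quat(o["eef_rot"]); p=o["ee_pos"]
for d in [(0,-4.2,-2),(0,-8.6,-4.7),(0,-12.6,-7),(0,-15.8,-9.5),(0,-19,-12)]: print(d,row(p+np.array(d),r))
E
```

```text
t: 20.4
ee_pos: [471.6, 23.7, 66.4]
eef_rot: [0.965, 0.019, 0.014, -0.26]
ft_force: [-0.1, -1.2, 0.3]
grip_width: 14.6
t 20.6 p [471.6  23.7  66.3] z [ 0.017  0.502 -0.865] x [0.999 0.03  0.037] F [-1.1 -0.1  0.6] w 14.2 q [-0.46  0.49  1.86  0.54  1.09  0.75]
Fmean [-0.03 -0.44  0.54]
(0, -4.2, -2) [-0.0005, 0.0116, -0.0009, 0.0, 0.0, 0.0]
(0, -8.6, -4.7) [-0.0011, 0.0245, -0.0006, 0.0, 0.0, 0.0]
(0, -12.6, -7) [-0.0016, 0.036, -0.0007, 0.0, 0.0, 0.0]
(0, -15.8, -9.5) [-0.002, 0.046, 0.0007, 0.0, 0.0, 0.0]
(0, -19, -12) [-0.0025, 0.0561, 0.0021, 0.0, 0.0, 0.0]
```

View pics/t18.png

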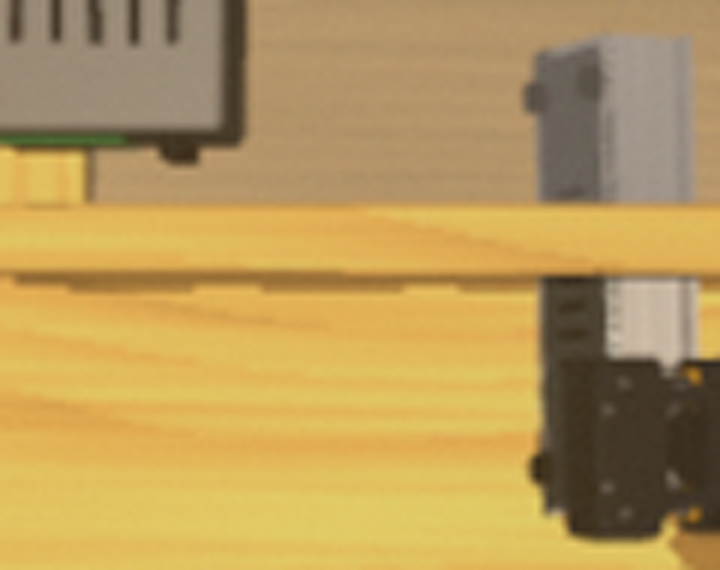

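```bash
python3 -m creep '[[0,0.006,-0.0005,0,0,0],[-0.0005,0.0116,-0.0009,0,0,0],[-0.0008,0.018,-0.0007,0,0,0],[-0.0011,0.0245,-0.0006,0,0,0],[-0.0014,0.03,-0.0007,0,0,0],[-0.0016,0.036,-0.0007,0,0,0],[-0.002,0.046,0.0007,0,0,0]]' 14
python3 look.py t19
python3 - <<'E'
from h import *
p,d=bot.grab_frame("side"); cv2.imwrite("pics/s19.png",cv2.resize(p[170:290,260:400],(800,686))[:600,:,::-1])
E
```

```text
t: 21.3
ee_pos: [472.4, 6.9, 58.2]
eef_rot: [0.965, 0.019, 0.015, -0.26]
ft_force: [-5.3, -10.4, 21.4]
grip_width: 14.3
t 21.5 p [472.4   6.7  58.2] z [ 0.019  0.501 -0.865] x [0.999 0.029 0.039] F [-4.6 -8.2 17.8] w 14.3 q [-0.49  0.52  1.85  0.53  1.09  0.71]
Fmean [-5.07 -8.56 17.76]
```

View pics/t19.png

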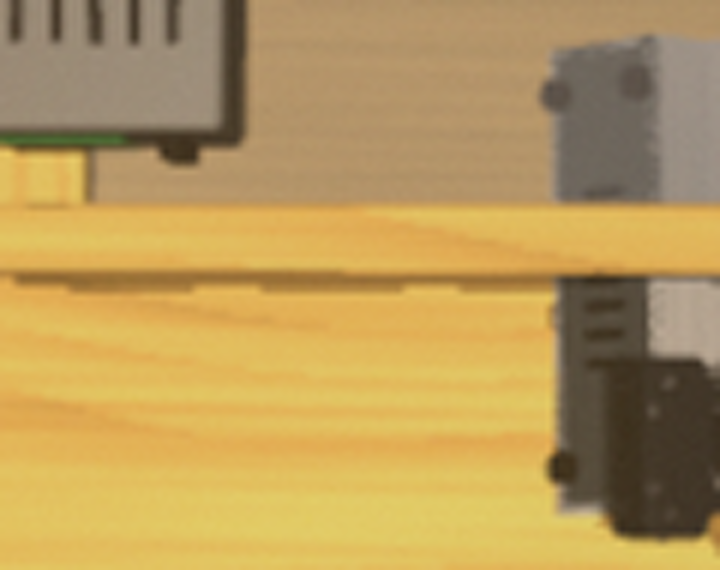

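View pics/s19.png

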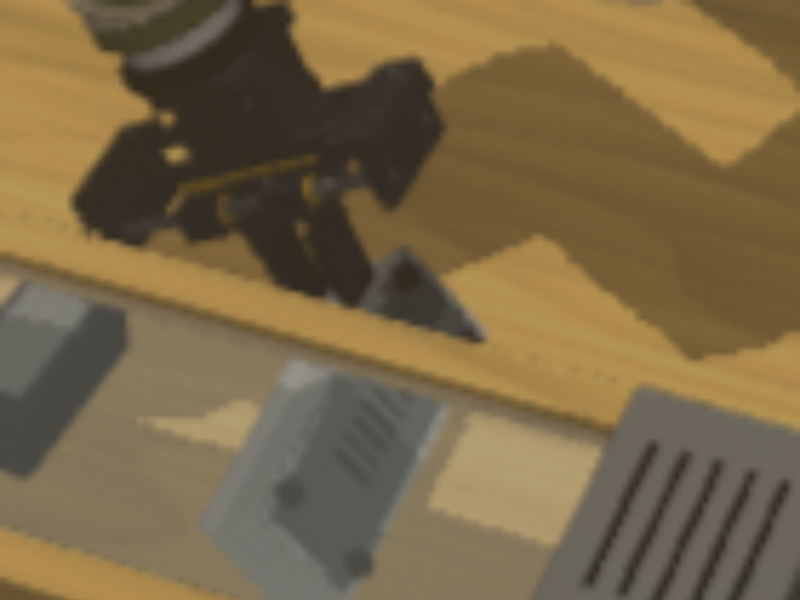

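The roll is about 130°, past the balance point. I'll open wider and withdraw along the tool axis so it can fall.

```bash
python3 -m creep '[[0,0,-0.005,0,0,0],[0,0,-0.01,0,0,0],[0,0,-0.01,0,0,0]]' 26
python3 -m creep '[[0,0,-0.03,0,0,0],[0,0,-0.06,0,0,0],[0,0,-0.09,0,0,0],[0,0,-0.15,0,0,0],[0,0,-0.22,0,0,0],[0,0,-0.3,0,0,0],[0,0,-0.3,0,0,0]]' 26
python3 look.py t20
python3 - <<'E'
from h import *
p,d=bot.grab_frame("side"); cv2.imwrite("pics/s20.png",cv2.resize(p[170:290,260:400],(800,686))[:600,:,::-1])
E
```

```text
t: 21.85
ee_pos: [471.7, 5.6, 60.4]
eef_rot: [0.965, 0.019, 0.014, -0.26]
ft_force: [-0.8, -0.8, 1.9]
grip_width: 25.9
t: 22.55
ee_pos: [470.8, -56.8, 167.6]
eef_rot: [0.966, 0.019, 0.017, -0.258]
ft_force: [0.1, 0.7, -0.7]
grip_width: 26.2
t 22.75 p [469.2 -53.9 163.7] z [ 0.016  0.503 -0.864] x [0.999 0.03  0.036] F [-0.3  0.  -0.4] w 26.1 q [-0.6   0.37  1.72  0.45  1.37  0.77]
Fmean [-0.01 -0.04 -0.52]
```

View pics/t20.png

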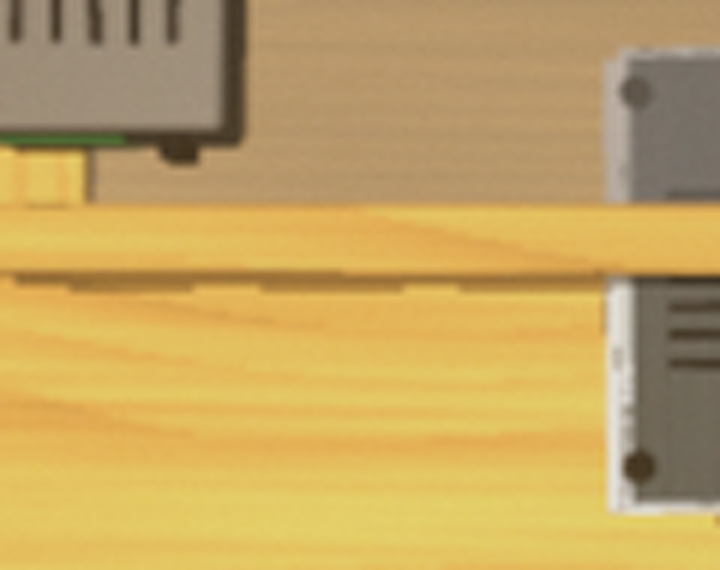

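View pics/s20.png

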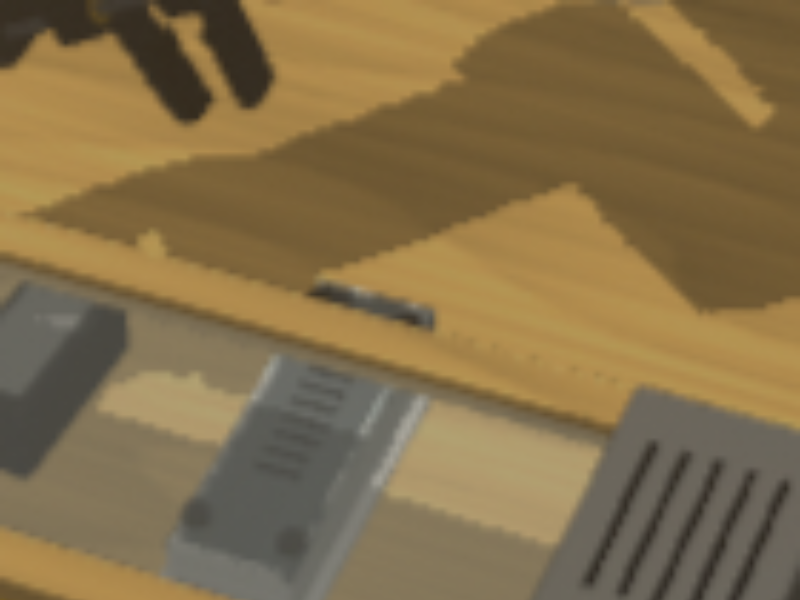

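It's lying flat with the feet up. I'll move the tool to vertical in front of the housing, then measure.

```bash
python3 - <<'E'
from h import *
p,r=tgt((360,-60,200),0.016,0); print(row(p,r))
E
```

```text
[-0.2698, -0.0444, -0.0908, -0.0837, -0.005, 0.0037]
```

```bash
python3 -m creep '[[-0.12,-0.02,-0.09,-0.02,0,0],[-0.27,-0.044,-0.09,-0.0837,-0.005,0.0037],[-0.27,-0.044,-0.09,-0.0837,-0.005,0.0037],[-0.27,-0.044,-0.09,-0.0837,-0.005,0.0037],[-0.27,-0.044,-0.09,-0.0837,-0.005,0.0037],[-0.27,-0.044,-0.09,-0.0837,-0.005,0.0037]]' 50
python3 - <<'E'
from h import *
p,d=bot.grab_frame("top"); st()
cv2.imwrite("pics/t21.png",cv2.resize(p[150:280,270:400],None,fx=4.6,fy=4.6,interpolation=cv2.INTER_CUBIC)[:,:,::-1])
E
```

```text
t: 23.4
ee_pos: [360.4, -59.9, 199.8]
eef_rot: [1.0, 0.009, 0.0, -0.001]
ft_force: [-0.4, -0.3, -0.6]
grip_width: 49.8
t 23.45 p [360.5 -60.4 199.7] z [ 0.     0.002 -1.   ] x [1.    0.016 0.   ] F [0.2 0.2 0.4] w 49.8 q [-0.49 -0.01  1.98  0.    1.17  1.06]
```

View pics/t21.png

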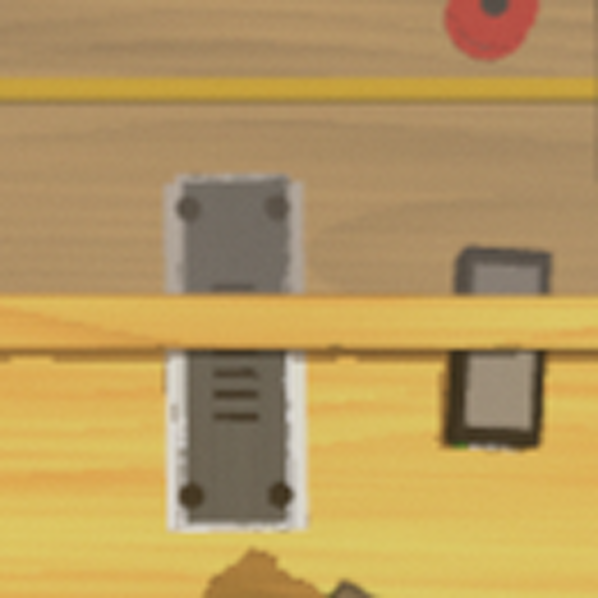

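```bash
cat > meas.py <<'E'
from h import *
def meas(feet,rail,rz=0):
    q=ray_z("top",feet,44); d=(q[2]+q[3]-q[0]-q[1]); yaw=np.arctan2(d[1],d[0]); c=q.mean(0)
    r=ray_z("top",rail,rz); ry=np.arctan2(-(r[0]-r[1])[0],(r[0]-r[1])[1])
    far=c[0]+100*np.cos(yaw); rx=np.interp(c[1],sorted(r[:,1]),r[np.argsort(r[:,1]),0])
    print("feet",q.round(1).tolist(),"c",c.round(1),"yaw",yaw.round(3),"rail x",rx.round(1),"railyaw",ry.round(4),"gap",(rx-far).round(1))
E
python3 - <<'E'
from meas import *
s=lambda l:np.array(l)/4.6+[270,150]
meas(s([(191,495),(280,494),(276,207),(188,207)]),s([(2,101),(560,102)]))
E
```

```text
feet [[457.8, 38.8, 44.0], [459.5, -10.5, 44.0], [619.1, -4.9, 44.0], [618.1, 44.2, 44.0]] c [538.6  16.9  44. ] yaw 0.034 rail x 685.9 railyaw 0.0174 gap 47.3
```

The centre is at (538.6,16.9), the yaw is 0.034 against the rail's 0.017, and the gap to the rail is 47 mm. I'll push the near end with two spread fingers square to the rail.

```bash
python3 - <<'E'
from h import *
for P in [(405,15,60),(405,15,12),(428,15.5,12)]:
  p,r=tgt(P,0.017,0); print(row(p,r))
E
```

```text
[0.1143, -0.1858, 0.3496, -0.0004, -0.0, -0.0002]
[0.1143, -0.1856, 0.4696, -0.0004, -0.0, -0.0002]
[0.1718, -0.1859, 0.4696, -0.0004, -0.0, -0.0002]
```

```bash
python3 -m creep '[[0.114,-0.186,0.1,0,0,0],[0.114,-0.186,0.25,0,0,0],[0.114,-0.186,0.35,0,0,0],[0.114,-0.186,0.4,0,0,0],[0.114,-0.186,0.468,0,0,0],[0.114,-0.186,0.468,0,0,0],[0.114,-0.186,0.468,0,0,0]]' 40
python3 -c "
from h import *
st()"
python3 -m creep '[[0.02,0,0,0,0,0],[0.04,0,0,0,0,0],[0.055,0,0,0,0,0],[0.07,0,0,0,0,0],[0.085,0,0,0,0,0],[0.1,0,0,0,0,0],[0.115,0,0,0,0,0],[0.13,0,0,0,0,0],[0.14,0,0,0,0,0],[0.15,0,0,0,0,0],[0.15,0,0,0,0,0]]' 40
python3 look.py t22
```

```text
t: 24.15
ee_pos: [405.2, 14.0, 13.1]
eef_rot: [1.0, 0.007, -0.0, -0.0]
ft_force: [0.4, 0.1, 0.4]
grip_width: 40.3
t 24.15 p [405.2  14.   13.1] z [-0.  0. -1.] x [ 1.     0.014 -0.   ] F [0.4 0.1 0.4] w 40.3 q [-0.26  0.42  2.07  0.    0.65  1.3 ]
t: 25.25
ee_pos: [465.7, 15.4, 13.1]
eef_rot: [1.0, 0.008, 0.001, 0.0]
ft_force: [-0.9, -0.2, -0.6]
grip_width: 39.9
t 25.45 p [465.1  15.4  13.1] z [ 0.002 -0.001 -1.   ] x [1.    0.015 0.002] F [0.1 0.  1.1] w 39.6 q [-0.22  0.51  1.9  -0.    0.73  1.34]
Fmean [ 0.16 -0.35  0.02]
```

```bash
python3 -m creep '[[0.004,0,0,0,0,0],[0.008,0,0,0,0,0],[0.012,0,0,0,0,0],[0.016,0,0,0,0,0],[0.02,0,0,0,0,0],[0.0225,0,0,0,0,0],[0.0225,0,0,0,0,0]]' 40
python3 -m creep '[[0.0015,0,0,0,0,0],[0.003,0,0,0,0,0],[0.0045,0,0,0,0,0],[0.0045,0,0,0,0,0]]' 40
python3 look.py t23
```

```text
t: 26.15
ee_pos: [474.2, 15.6, 13.0]
eef_rot: [1.0, 0.008, 0.001, 0.0]
ft_force: [-2.3, 0.9, 0.3]
grip_width: 39.5
t: 26.55
ee_pos: [475.9, 15.6, 13.0]
eef_rot: [1.0, 0.008, 0.001, 0.0]
ft_force: [-3.1, 0.2, 0.3]
grip_width: 39.8
t 26.75 p [475.9  15.6  13. ] z [ 0.001 -0.001 -1.   ] x [1.    0.015 0.001] F [-0.9  0.4 -0.5] w 40.0 q [-0.21  0.53  1.87 -0.    0.74  1.34]
Fmean [-1.27  0.25 -0.44]
```

```bash
python3 - <<'E'
from h import *
p,d=bot.grab_frame("top")
cv2.imwrite("pics/t24.png",cv2.resize(p[150:280,270:400],None,fx=4.6,fy=4.6,interpolation=cv2.INTER_CUBIC)[:,:,::-1])
E
```

```text
(no output)
```

View pics/t24.png

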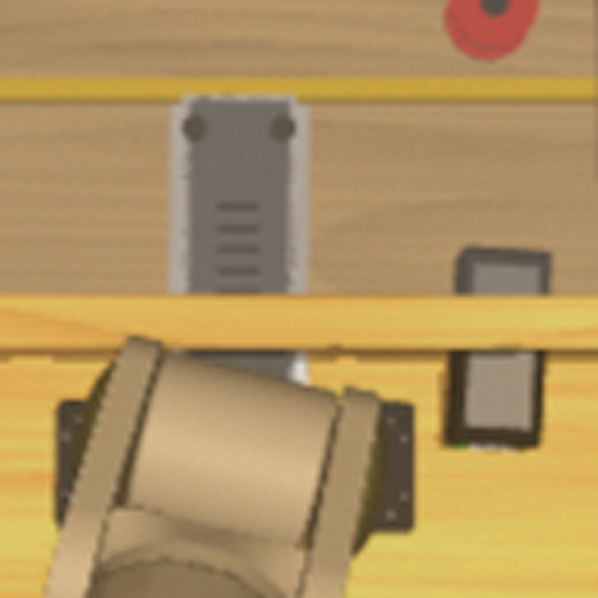

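```bash
python3 -m creep '[[0.0015,0,0,0,0,0],[0.003,0,0,0,0,0],[0.003,0,0,0,0,0]]' 40
python3 -m creep '[[0.0015,0,0,0,0,0],[0.003,0,0,0,0,0],[0.003,0,0,0,0,0]]' 40
python3 look.py t25
```

```text
t: 27.1
ee_pos: [476.8, 15.6, 13.0]
eef_rot: [1.0, 0.008, 0.0, 0.0]
ft_force: [-2.5, -0.1, 1.5]
grip_width: 40.1
t: 27.4
ee_pos: [476.9, 15.7, 13.0]
eef_rot: [1.0, 0.008, -0.001, 0.0]
ft_force: [-10.9, -2.0, 8.1]
grip_width: 40.2
t 27.6 p [476.9  15.7  13. ] z [-0.002 -0.001 -1.   ] x [ 1.     0.016 -0.002] F [-9.6 -2.4  6.6] w 40.4 q [-0.21  0.53  1.87 -0.    0.75  1.34]
Fmean [-9.85 -1.97  6.76]
```

A firm 10 N at the predicted contact position means it's against the rail. I'll back off and verify.

```bash
python3 -m creep '[[-0.01,0,0,0,0,0],[-0.06,0,0,0,0,0],[-0.12,0,0,0,0,0],[-0.2,0,-0.05,0,0,0],[-0.25,0,-0.2,0,0,0],[-0.25,0,-0.35,0,0,0],[-0.25,0,-0.45,0,0,0],[-0.25,0,-0.45,0,0,0],[-0.25,0,-0.45,0,0,0]]' 40
python3 - <<'E'
from h import *
D=[]
for i in range(5):
    p,d=bot.grab_frame("top"); D.append(d)
st()
cv2.imwrite("pics/t26.png",cv2.resize(p[150:280,270:400],None,fx=4.6,fy=4.6,interpolation=cv2.INTER_CUBIC)[:,:,::-1])
cv2.imwrite("pics/t26full.png",p[:,:,::-1])
P=cloud("top",np.median(D,0)); print([P[v,315].round(0).tolist() for v in range(232,256,3)])
p,d=bot.grab_frame("side"); cv2.imwrite("pics/s26.png",p[:,:,::-1])
E
```

```text
t: 28.5
ee_pos: [379.1, 14.0, 194.9]
eef_rot: [1.0, 0.008, 0.004, 0.001]
ft_force: [-1.7, -0.1, -1.0]
grip_width: 40.1
t 28.75 p [377.5  14.4 191.7] z [-0.001  0.    -1.   ] x [ 1.     0.015 -0.001] F [0.3 0.7 0. ] w 40.1 q [-0.27  0.03  1.97 -0.    1.14  1.28]
[[524.0, 32.0, 39.0], [516.0, 31.0, 38.0], [508.0, 31.0, 40.0], [501.0, 31.0, 36.0], [493.0, 31.0, 37.0], [485.0, 31.0, 37.0], [478.0, 31.0, 2.0], [470.0, 31.0, -2.0]]
```

View pics/t26.png

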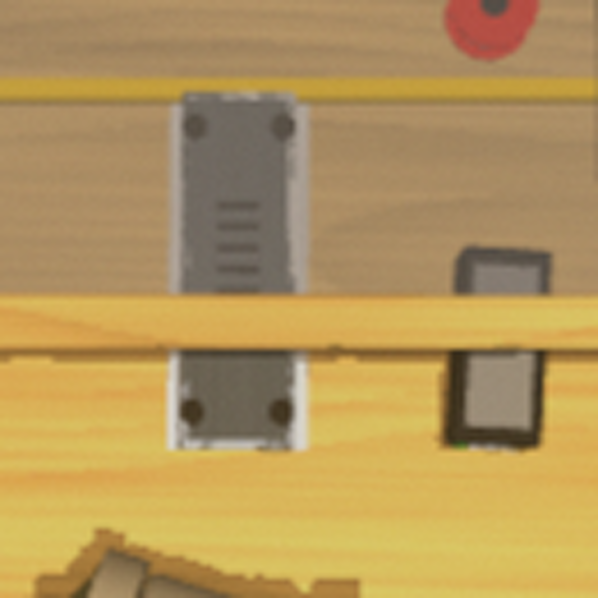

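View pics/s26.png

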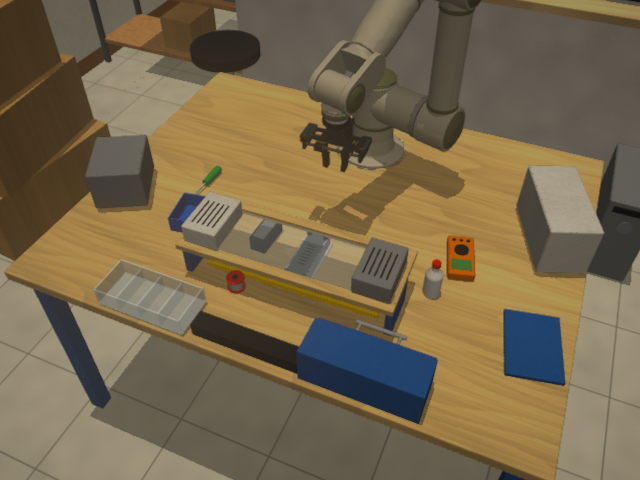

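View pics/t26full.png

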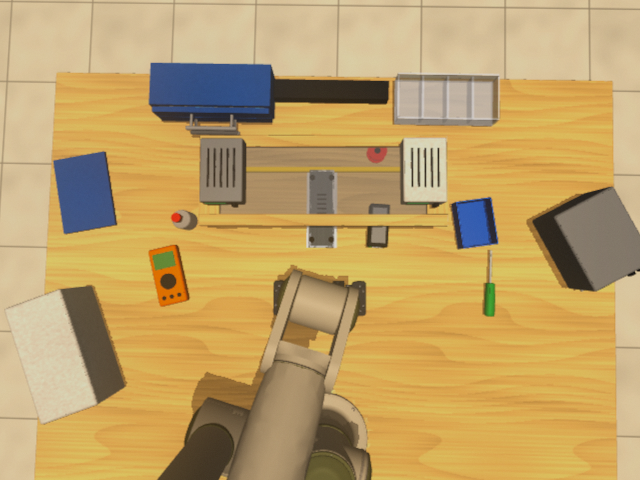

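```bash
python3 - <<'E'
from meas import *
s=lambda l:np.array(l)/4.6+[270,150]
meas(s([(191,411),(281,411),(283,126),(194,126)]),s([(2,101),(560,102)]))
# near/far rim edges at z=4 (rim bottom corners), predicted far edge at z 38
print(ray_z("top",s([(168,449),(307,449)]),2).round(1), ray_z("top",s([(184,93),(296,93)]),38).round(1))
p,d=bot.grab_frame("top")
print([(x["confidence"],ray_z("top",x["at"],22).round(1)) for x in bot.landmark_of("top","housing_mid")])
print([(x["confidence"],ray_z("top",x["at"],0).round(1)) for x in bot.landmark_of("top","stop_rail")])
E
```

```text
feet [[504.3, 39.9, 44.0], [505.4, -10.1, 44.0], [664.7, -7.8, 44.0], [663.7, 41.9, 44.0]] c [584.6  16.   44. ] yaw 0.013 rail x 685.9 railyaw 0.0174 gap 1.4
[[483.9  53.8   2. ]
 [485.7 -25.8   2. ]] [[683.3  48.1  38. ]
 [684.5 -14.8  38. ]]
[(0.74, array([[ 546.7, -127.5,   22. ]]))]
[]
```

```bash
python3 -c "
from rig import bot
print(bot.finish_job())"
```

```text
the job is handed in; nothing more can be done
None
```

The housing has been tipped over sideways under the shelf and handed in. It lies flat with its feet up and its far end against the yellow stop rail. No verdict was reported at hand-in.

**What I did:**
- **Failed tries:** I tried twice to hook the closed fingertips under the left flange. Both times they only slid the housing about 10 mm sideways.
- **Rolling it:** I then straddled the flange with a narrow jaw gap, pinched it, and rolled the housing towards the supply block with the tool turning along. At about 115° it stayed up instead of falling, so I pushed it on to about 130°, let go and it dropped flat.
- **Pushing home:** Two spread fingers pushed its near end until about 10 N of resistance came up at the expected rail position.

**Last checks:**
- **Gap and squareness:** The measured gap to the rail is 1.4 mm, with about 2 mm uncertainty. The angle to the rail is about 0.004 rad.
- **Flatness:** The floor of the housing reads 36–40 mm high along its near end, so it lies flat.
- **Other objects:** Nothing else looked moved in the final pictures, though I did not measure the other objects' positions. The arm is clear of everything.
- **Not confirmed:** I could not measure the force between the housing and the shelf. The wrist force stayed below about 25 N in my readings.
- **Disagreed:** The trained network's last `housing_mid` guess landed on the supply block, and it did not find the rail. I relied on the feet seen in the picture instead.

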